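# Pack samples into a blind-filled canister and fit the divider

## Task

Pack the samples into the blue two-bay canister: stand every black-capped jar upright in its left bay (the +y bay) and every small amber bottle upright in its right bay, side by side on the foam. How deep the foam lies differs from bay to bay and is not known, so lower each one slowly until you feel it touch, neither dropping it nor pressing it hard into the foam. When all of them are in, take the orange divider plate from its stand and slide it edgewise down the white grooves in the middle of the canister until it sits fully home; leave the tape roll, the timer and the marker where they are.

Things in the scene. Friction and masses are not known exactly. Their poses are not given: they have to be found in the camera images.
- canister: blue opaque open-topped steel canister, fixed, outside 170 mm (its x) by 230 mm (its y) by 100 mm high, walls 5 mm; origin at the centre of its underside, z up. A fixed partition 10 mm thick and 62 mm high runs along its x through the middle and parts it into two bays, each 160 mm (x) by 105 mm (y) inside; a flat grey foam pad covers the whole floor of each bay
- left_bay (a point): centre of the mouth of the left (+y) bay, at rim height (100 mm above the canister's underside), 57.5 mm from the canister's middle; axes as the canister's. The foam's top lies anywhere from 25 to 55 mm above the canister's underside, differently in each bay
- right_bay (a point): centre of the mouth of the right (-y) bay, otherwise as the left one; its foam may lie at another height
- divider_seat (a point): middle of the top edge of the fixed partition, 62 mm above the canister's underside: the divider's origin comes here when it is fully home; axes as the canister's. Above both ends of the partition a white guide groove 8 mm wide flares to about 13 mm at the rim; the guides reach 10 mm inward from the end walls and 13 mm either side of the middle plane
- pad_left (a joint): how far the foam pad of the left bay is pressed in, m: about 0 unloaded, about 1 mm per newton, a jar alone presses it about 1 mm; more than 10 mm is pressing hard
- pad_right (a joint): the same for the right bay
- divider: orange flat divider plate, 156 mm (its x) by 5 mm (its y) by 48 mm high, with a black grip tab on the middle of its top edge, 44 mm (x) by 10 mm (y) by 30 mm high; 80 g; origin at the middle of its lower edge, z up. It starts upright in its stand, 18 mm deep in a slot 7 mm wide, lower edge 8 mm above the worktop. It fits the canister's grooves either way round
- divider_grip (a point): centre of the divider's grip tab, 63 mm above its lower edge; pinch here across the 10 mm (divider's y)
- stand: grey slotted stand of the divider, loose but heavy (0.9 kg), foot 120 mm (its x) by 60 mm, 26 mm high, the slot along its x; origin at the centre of its underside; the divider moves with it if it is knocked
- tape_roll: roll of tape lying flat, 72 mm across, 19 mm high, behind the canister; leave alone; origin at the centre of its underside
- timer: white timer lying face up, 58 x 62 x 20 mm, behind the canister to the right; leave alone; origin at the centre of its underside
- marker: felt marker with a blue end lying on the left, 131 mm long (its y), 16 mm thick; leave alone; origin under its middle
- jar_1: glass sample jar with white contents and a wide black screw cap, 45 mm across, 61 mm high (cap 45 mm across, the top 17 mm; glass 43 mm across), about 80 g; origin at the centre of its underside, z up. It may be absent in a given start. It goes in the left bay
- jar_2: glass sample jar with white contents and a wide black screw cap, 45 mm across, 61 mm high (cap 45 mm across, the top 17 mm; glass 43 mm across), about 80 g; origin at the centre of its underside, z up. It may be absent in a given start. It goes in the left bay
- jar_3: glass sample jar with white contents and a wide black screw cap, 45 mm across, 61 mm high (cap 45 mm across, the top 17 mm; glass 43 mm across), about 80 g; origin at the centre of its underside, z up. It may be absent in a given start. It goes in the left bay
- bottle_1: small amber bottle with a black cap, body 32 mm across up to 68 mm high, cap 24 mm across from there to the top at 77 mm, about 55 g; origin at the centre of its underside, z up. It may be absent in a given start. It goes in the right bay
- bottle_2: small amber bottle with a yellow cap, body 32 mm across up to 68 mm high, cap 24 mm across from there to the top at 77 mm, about 55 g; origin at the centre of its underside, z up. It may be absent in a given start. It goes in the right bay
Not all that is in view belongs to the job. What is shaped like the jar_3 but purple or red is not meant.

How it is judged:
On the way, in this order (a step that is already met when the one before it is completed fails the run):
1. every jar stands upright and released in the left bay and every bottle in the right bay (x of jar_1 in the frame of left_bay between -0.064 and 0.064 m and y of jar_1 in the frame of left_bay between -0.039 and 0.039 m and z of jar_1 in the frame of left_bay between -0.085 and -0.038 m and angle between each of jar_1, jar_2, jar_3, bottle_1, bottle_2's own z axis and vertical below 0.15 rad and linear speed of each of jar_1, jar_2, jar_3, bottle_1, bottle_2 below 0.03 m/s and contact force between the fingers and jar_1 below 0.1 N and x of jar_2 in the frame of left_bay between -0.064 and 0.064 m and y of jar_2 in the frame of left_bay between -0.039 and 0.039 m and z of jar_2 in the frame of left_bay between -0.085 and -0.038 m and contact force between the fingers and jar_2 below 0.1 N and x of jar_3 in the frame of left_bay between -0.064 and 0.064 m and y of jar_3 in the frame of left_bay between -0.039 and 0.039 m and z of jar_3 in the frame of left_bay between -0.085 and -0.038 m and contact force between the fingers and jar_3 below 0.1 N and x of bottle_1 in the frame of right_bay between -0.069 and 0.069 m and y of bottle_1 in the frame of right_bay between -0.043 and 0.043 m and z of bottle_1 in the frame of right_bay between -0.085 and -0.038 m and contact force between the fingers and bottle_1 below 0.1 N and x of bottle_2 in the frame of right_bay between -0.069 and 0.069 m and y of bottle_2 in the frame of right_bay between -0.043 and 0.043 m and z of bottle_2 in the frame of right_bay between -0.085 and -0.038 m and contact force between the fingers and bottle_2 below 0.1 N), for 0.3 s.
2. then the divider is fully home in the grooves (z of divider in the frame of divider_seat between -0.004 and 0.004 m and y of divider in the frame of divider_seat between -0.004 and 0.004 m and x of divider in the frame of divider_seat between -0.006 and 0.006 m and angle between the x axis of divider and the x axis of canister, either way round below 0.06 rad and angle between divider's own z axis and vertical below 0.08 rad), for 0.2 s.
At the end, for the whole second after the job is handed in: Every jar present stands upright (0.15 rad) and still on the foam of the left bay, every bottle in the right bay, undersides 38 to 85 mm below the rim; the divider is home in its grooves (4 mm in height and sideways, 6 mm lengthwise, turned under 0.06, tilted under 0.08 rad), released (all of step 1 and all of step 2 and contact force between the fingers and divider below 0.1 N and linear speed of divider below 0.02 m/s); the robot touches nothing.
It fails at once if a foam pad is pressed in by more than 12 mm (pushed hard) (value of joint any of pad_left, pad_right above 0.012 m).
It fails at once if something is dropped or slammed on a foam pad (the pad moves down faster than 0.15 m/s) (velocity of joint any of pad_left, pad_right above 0.15 m/s).
It fails at once if the tape roll, the timer or the marker is moved more than 3 cm (distance of any of tape_roll, timer, marker from where it was at the start of the episode above 0.03 m).
Of jar_1, jar_2, jar_3, bottle_1, bottle_2 only 4 to 5 are there at a start; the rules pass over those that are not, and their reading is None.
At some moment in a run one of stand may be knocked a few centimetres aside while the robot is not near it.
It also fails if it takes over 210 s, if anything falls off the work surface, if the arm or the gripper's body presses on something with over 40 N, if the wrist force passes 120 N, or if a joint passes its speed limit or range.

## Robot

A 7-joint arm with a two-finger parallel gripper is mounted at the origin on a cart in front of the work surface, level with it; the furniture and walls round the work are solid. World frame = base frame: x ahead of the robot, y to its left, z up, the work surface at z = 0. Lengths are in m, angles in rad, forces in N, time in s.
With the tool pointing down it reaches from about 0.425 to 0.875 m from the base axis. Payload 4.7 kg.
Tool frame: the origin (TCP) lies midway between the tips of the shut fingers; the grasp point (between the pads) lies ctrl.grasp_offset behind it (ctrl.grasp_offset is the distance from the TCP to the grasp point, in m); z points along the fingers, y is the line along which they close (so a half turn about z gives the same grasp; the last joint's range is limited). The gripper opens to 87 mm and grips with 3 to 60 N. Pads are 19 mm wide; open, the fingers measure 117 mm over their backs; the gripper's body (75 mm by 190 mm) begins 51 mm behind the grasp point.
Start: joints at [-1.14, 0.321, -0.07, 1.45, 0.023, 1.371, -0.057], TCP at [0.263, 0.594, 0.223] pointing down, gripper open.
Joint ranges: [-2.86, 2.86], [-0.3, 2.09], [-1.38, 1.24], [0.06, 2.45], [-1.56, 4.7], [0.09, 2.05], [-2.69, 2.69]. Speed limits (rad/s): [2.57, 2.57, 3.14, 3.14, 3.14, 3.14, 3.14].

## Interface

Orientations are given as a rotation vector (axis times angle).
In Python, from bench import ctrl gives the robot as it stands. The module is installed in compiled form; this text tells all that it offers.
- The arm moves only by the tool jog_arm, never from a script. Its argument "moves" is one flat list of numbers, 7 for each row, row after row: the shift along the tool's x, y, z in units of 30 cm (1.0 is 30 cm), then the turn, a rotation vector about the tool's x, y, z in units of 60 degrees (1.0 is 60 degrees), then the gripper's target within -1 to 1 (fully open at 1, half-way at 0, shut at -1). In form: [x, y, z, wx, wy, wz, fingers, x, y, z, wx, wy, wz, fingers, ...]. A call has exactly 8 rows; each row is the pose to reach, as a shift and turn from the pose commanded when the call began, along the tool's axes at that moment; what a row does not reach only later rows make up. A row lasts 1/8 s, in which the tool goes at most 62.5 mm and 10.7 degrees, less where a joint would pass 70% of its speed; a pose out of reach is approached as far as the arm can. A call with a number of a shift or a turn outside -1 to 1 is refused whole. A call with a gripper value outside its range is refused whole. The fingers move at their own pace and stop on an object; "newtons" is the grip in N (left out, the last holds). Time passes only in rows, so rows that repeat a pose let the fingers close, or fill a call up. It gives the time, the measured TCP pose, the force, the opening and the grip force at its end, in the units of the state.
- ctrl.get_state(): the state, without advancing time (a new reading comes with each control period).
- ctrl.get_image(name): name is "side" or "top" or "wrist"; returns a dict with "pixels" (420x560x3 uint8, red, green, blue), "fx", "fy", "cx", "cy" (pixels), "xyz" and "rotation" of the camera in the world; the wrist camera has in their place "tool_from_camera" (4x4, takes a point from camera to tool coordinates, whose origin is the TCP and whose axes are the flange's). Camera axes: x right, y up, looking along -z (the intrinsics and any distortion apply to the point x, -y, -z); pixel columns grow to the right and rows downward; lengths in m; the calibration is good to about 2 mm. The wrist camera is an equidistant fisheye: a pixel r from the principal point sees the ray r / f radians off the axis. A picture is of the moment at which its call begins: read the wrist's pose just before it. There is no depth.
- ctrl.close_job(): hands the job in; it is judged then, once.
The state is a dict: "time": time; "joint_positions": joint angles; "qd": joint speeds; "joint_torque": joint torques, N m; "position": TCP position; "tool_rot": TCP orientation; "ft_force": force on the tool from outside, world axes, zero at the start; "torque": the same for the moment, N m; "grip_width": opening from 0.0 (shut) to 1.0 (fully open); "grip_force": force on a finger pad.
Only numpy, scipy, OpenCV 4.12 (cv2) and the standard library are available. Lean on these libraries where they do the work, as an engineer would, in place of code of your own. Each camera call takes 0.05 s, during which the arm holds its last target. There are 200 camera calls.

## Working session

There is one attempt and no reset: what is moved stays moved. The work goes in short steps, Python scripts to look and compute and a tool call to move; the robot and the scene stay as the last step left them, time stands still between calls to the robot, and variables do not carry over. Pictures are saved under pics/ and viewed, at most 15 in all, crops included, and the job is handed in when it is done.

Besides the shell and the picture viewer there is one more tool, called after "Call:" by a JSON object that holds its "fn" and its "kwargs", one argument or row to a line. jog_arm: Moves the arm, as the interface text tells. Its arguments: {"type":"object","properties":{"moves":{"type":"array"},"newtons":{"type":"number"}},"required":["moves"]}

```bash
mkdir -p pics
cat > h.py <<'E'
import numpy as np,cv2
from scipy.spatial.transform import Rotation as R
from bench import ctrl
def grab(n,f):
    s=ctrl.get_state();im=ctrl.get_image(n)
    cv2.imwrite('pics/'+f+'.png',im['pixels'][:,:,::-1]); 
    d={k:np.array(v) for k,v in im.items() }
    d['tp']=np.array(s['position']);d['tr']=np.array(s['tool_rot'])
    np.savez('pics/'+f+'.npz',**d); return d
def load(f): return dict(np.load('pics/'+f+'.npz'))
def ray(d,u,v):
    x=(u-d['cx'])/d['fx'];y=(v-d['cy'])/d['fy']
    if 'tool_from_camera' in d:
        r=np.hypot(x,y)+1e-12; p=np.array([x/r*np.sin(r),-y/r*np.sin(r),-np.cos(r)])
        T=d['tool_from_camera'];Rt=R.from_rotvec(d['tr']).as_matrix()
        return d['tp']+Rt@T[:3,3], Rt@T[:3,:3]@p
    M=d['rotation']; M=R.from_rotvec(M).as_matrix() if M.shape==(3,) else M
    p=np.array([x,-y,-1.]); return d['xyz'],M@(p/np.linalg.norm(p))
def onz(d,u,v,z):
    o,r=ray(d,u,v); return o+r*(z-o[2])/r[2]
def proj(d,P):
    P=np.array(P,float)
    if 'tool_from_camera' in d:
        T=d['tool_from_camera'];Rt=R.from_rotvec(d['tr']).as_matrix()
        c=T[:3,:3].T@(Rt.T@(P-d['tp'])-T[:3,3]); a=np.arctan2(np.hypot(c[0],c[1]),-c[2]);h=np.hypot(c[0],c[1])+1e-12
        return d['cx']+d['fx']*a*c[0]/h, d['cy']-d['fy']*a*c[1]/h
    M=d['rotation']; M=R.from_rotvec(M).as_matrix() if M.shape==(3,) else M
    c=M.T@(P-d['xyz']); return d['cx']-d['fx']*c[0]/c[2], d['cy']+d['fy']*c[1]/c[2]
def meet(a,b):
    (o1,d1),(o2,d2)=a,b
    A=np.stack([d1,-d2],1);t=np.linalg.lstsq(A,o2-o1,rcond=None)[0]
    p,q=o1+t[0]*d1,o2+t[1]*d2; return (p+q)/2,np.linalg.norm(p-q)
E
python3 - <<'E'
from h import *
for n in ('top','side','wrist'):
    d=grab(n,n+'0'); print(n,{k:v.round(3).tolist() for k,v in d.items() if k!='pixels'})
s=ctrl.get_state();print(s,ctrl.grasp_offset)
E
```

```text
top {'fx': 540.485, 'fy': 540.485, 'cx': 274.581, 'cy': 211.148, 'xyz': [0.399, 0.012, 1.72], 'rotation': [0.069, -0.072, -1.552], 'tp': [0.263, 0.594, 0.221], 'tr': [-0.65, -3.073, 0.003]}
side {'fx': 385.546, 'fy': 385.546, 'cx': 284.044, 'cy': 210.284, 'xyz': [0.079, -0.877, 0.652], 'rotation': [1.008, -0.254, -0.403], 'tp': [0.263, 0.594, 0.221], 'tr': [-0.65, -3.073, 0.003]}
wrist {'fx': 325.192, 'fy': 325.192, 'cx': 276.725, 'cy': 203.679, 'tool_from_camera': [[0.0, 0.964, 0.266, 0.072], [1.0, 0.0, -0.001, -0.001], [-0.001, 0.266, -0.964, -0.162], [0.0, 0.0, 0.0, 1.0]], 'tp': [0.263, 0.594, 0.222], 'tr': [-0.65, -3.073, 0.003]}
{'time': 0.15, 'joint_positions': array([-1.13991277,  0.32162916, -0.07006268,  1.45139054,  0.02259495,
        1.37078884, -0.05690442]), 'qd': array([ 2.36353004e-05, -3.20232707e-03, -4.09277414e-04, -4.01707547e-03,
       -1.28654230e-03, -8.91885087e-04,  8.44818770e-04]), 'joint_torque': array([-2.24597761e-04, -4.91794789e+01, -4.04627044e-01, -3.12880182e+01,
       -6.39583077e-02,  4.04014438e-02,  9.88567649e-05]), 'position': array([0.26302027, 0.59395681, 0.22173001]), 'tool_rot': array([-6.49913621e-01, -3.07341782e+00,  2.22179793e-03]), 'ft_force': array([-0.51525237,  0.35480303,  0.03063317]), 'torque': array([ 0.01269726,  0.02223622, -0.01878356]), 'grip_force': 0.0, 'grip_width': 0.9993381072351234} 0.0187
```

View pics/top0.png

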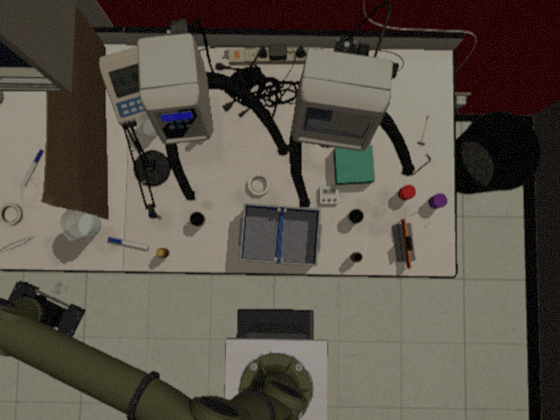

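View pics/side0.png

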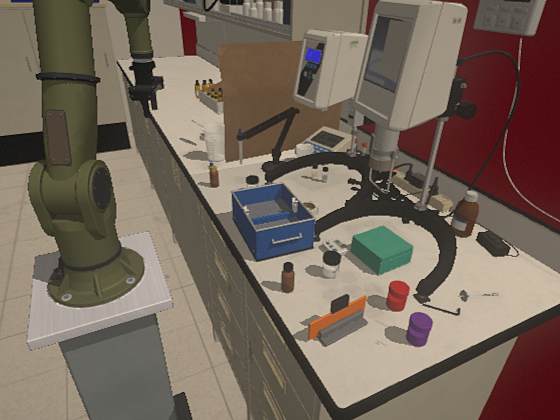

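The top view shows jars at (197,219) and (356,216), and bottles at (162,253) (yellow cap) and (356,257) (black cap). It also shows the canister around (280,235), the divider at (405,243), the red and purple decoys at (407,192) and (438,201), the tape roll at (258,186), the timer at (329,196) and the marker at (127,243). The side view has something small near (320,175), so I'll zoom in on that.

Run:
```python
import cv2,numpy as np
a=cv2.imread('pics/side0.png')[120:220,190:350];b=cv2.imread('pics/top0.png')[95:275,95:460]
a=cv2.resize(a,(480,300),interpolation=3);b=cv2.resize(b,(600,296),interpolation=3)
c=np.zeros((600,600,3),np.uint8);c[:300,:480]=a;c[300:596]=b
cv2.imwrite('pics/crop0.png',cv2.convertScaleAbs(c,alpha=1.5))
```

```text
(no output)
```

View pics/crop0.png

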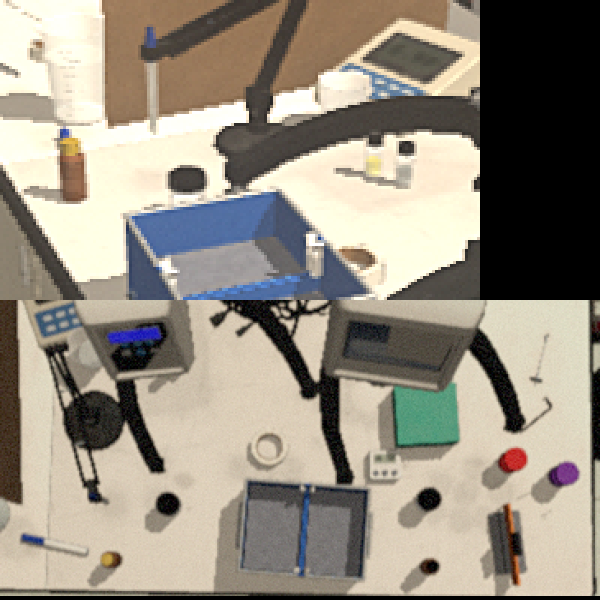

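```bash
cat > m.py <<'E'
from h import *
T=load('top0');S=load('side0')
def blob(d,box,f,off=(0,0)):
    u0,v0,u1,v1=box; p=d['pixels'][v0:v1,u0:u1].astype(int); m=f(p).astype(np.uint8)
    n,l,st,c=cv2.connectedComponentsWithStats(m)
    if n<2: return None
    i=1+st[1:,4].argmax(); x,y,w,h,a=st[i]; return (c[i]+[u0,v0]),(x+u0,y+v0,w,h,a),(l==i).astype(np.uint8)
dark=lambda p:p.sum(2)<130
E
python3 - <<'E'
from m import *
yel=lambda p:(p[...,0]-p[...,2]>50)&(p[...,0]>90)
org=lambda p:(p[...,0]-p[...,2]>70)&(p[...,0]>130)&(p[...,0]-p[...,1]>40)
items={'jarL':((185,207,210,232),dark,(243,172,262,186),dark),'jarR':((345,205,368,226),dark,(320,248,345,267),dark),
'botY':((152,242,172,262),yel,(206,162,220,172),yel),'botK':((346,248,366,266),dark,(280,260,298,272),dark)}
for k,(tb,tf,sb,sf) in items.items():
    a=blob(T,tb,tf);b=blob(S,sb,sf); print(k,a and (a[0].round(1),a[1]),b and (b[0].round(1),b[1]))
    z=.061 if 'jar' in k else .077
    print('  top onz',onz(T,*a[0],z).round(4), 'tri',meet(ray(T,*a[0]),ray(S,*b[0])) if b else '')
blue=lambda p:(p[...,2]-p[...,0]>25)
a=blob(T,(225,195,335,275),blue)
c,_=cv2.findContours(a[2],0,2);r=cv2.minAreaRect(np.vstack(c));print(r)
bx=cv2.boxPoints(r)+[225,195]
for q in bx: print('corner',q.round(1),onz(T,*q,.1).round(4))
# grooves
w=lambda p:p.min(2)>150
for g in ((272,200,294,213),(270,256,290,268)):
    q=blob(T,g,w);
    if q: print('guide',q[0],q[1],onz(T,*q[0],.1).round(4))
o=blob(T,(385,212,425,275),org);c,_=cv2.findContours(o[2],0,2);r=cv2.minAreaRect(np.vstack(c));print('div',o[0],o[1],r,onz(T,*o[0],.056))
E
```

```text
jarL (array([196.6, 218.8]), (np.int32(190), np.int32(213), np.int32(14), np.int32(13), np.int32(146))) (array([252.3, 179.4]), (np.int32(247), np.int32(176), np.int32(11), np.int32(8), np.int32(40)))
  top onz [0.5204 0.2503 0.061 ] tri (array([0.52141195, 0.25145139, 0.05214646]), np.float64(0.000799159781657285))
jarR (array([355.6, 215.9]), (np.int32(349), np.int32(210), np.int32(14), np.int32(14), np.int32(143))) (array([330., 251.]), (np.int32(328), np.int32(251), np.int32(5), np.int32(1), np.int32(5)))
  top onz [ 0.5379 -0.2389  0.061 ] tri (array([ 0.53561005, -0.23650382,  0.0715588 ]), np.float64(0.0031812059019275993))
botY (array([159.6, 252.1]), (np.int32(156), np.int32(249), np.int32(8), np.int32(8), np.int32(43))) (array([213.3, 168.5]), (np.int32(210), np.int32(166), np.int32(7), np.int32(6), np.int32(34)))
  top onz [0.4159 0.3573 0.077 ] tri (array([0.41602405, 0.35931724, 0.06740382]), np.float64(2.5877620710007376e-05))
botK (array([355.9, 256.8]), (np.int32(351), np.int32(253), np.int32(11), np.int32(9), np.int32(69))) (array([286.9, 264.4]), (np.int32(284), np.int32(262), np.int32(9), np.int32(8), np.int32(15)))
  top onz [ 0.4121 -0.238   0.077 ] tri (array([ 0.41209427, -0.23878076,  0.07182028]), np.float64(2.884437222251181e-05))
((54.463165283203125, 40.997276306152344), (3.287290096282959, 52.2272834777832), 4.236394882202148)
corner [275.9 261.9] [0.3926 0.0044 0.1   ]
corner [279.8 209.8] [ 0.5489 -0.0046  0.1   ]
corner [283.  210.1] [ 0.5483 -0.0145  0.1   ]
corner [279.2 262.2] [ 0.392  -0.0054  0.1   ]
div [409. 256.] (np.int32(409), np.int32(253), np.int32(1), np.int32(7), np.int32(7)) ((24.0, 44.0), (6.0, 0.0), -90.0) [ 0.41752686 -0.40424512  0.056     ]
```

```bash
cat > p.py <<'E'
from h import *
import sys
# usage: x y z yaw_of_tool_y_deg -> shift/turn units from the measured pose
def plan(x,y,z,deg=None):
    s=ctrl.get_state();p=np.array(s['position']);M=R.from_rotvec(s['tool_rot']).as_matrix()
    if deg is None: deg=np.degrees(np.arctan2(M[1,1],M[0,1]))
    a=np.radians(deg);Y=np.array([np.cos(a),np.sin(a),0]);Z=np.array([0,0,-1.]);D=np.stack([np.cross(Y,Z),Y,Z],1)
    sh=M.T@(np.array([x,y,z])-p)/.3; w=R.from_matrix(M.T@D).as_rotvec()/np.radians(60)
    print('t',round(s['time'],2),'at',p.round(4),'yawY',np.degrees(np.arctan2(M[1,1],M[0,1])).round(2),'F',np.array(s['ft_force']).round(2),'| shift',sh.round(4),'turn',w.round(4),'rows',(np.linalg.norm(sh)*.3/.0625).round(1),(np.linalg.norm(w)*60/10.7).round(1))
if __name__=='__main__': plan(*map(float,sys.argv[1:]))
E
python3 - <<'E'
from h import *
from p import plan
T=load('top0');S=load('side0')
print('lamp tip',meet(ray(T,152,215),ray(S,240,131)))
print('scopeL front', meet(ray(T,207,138),ray(S,317,104)), 'scopeR low front',[onz(T,372,148,z).round(3) for z in(.25,.35)])
plan(.39,.42,.22,86.7); plan(.52,.25,.18,86.7)
E
```

```text
lamp tip (array([0.52033233, 0.3578243 , 0.19278347]), np.float64(0.0022428471304809334))
scopeL front (array([0.72197999, 0.19131292, 0.30943823]), np.float64(0.01010158609238871)) scopeR low front [array([ 0.711, -0.255,  0.25 ]), array([ 0.69 , -0.237,  0.35 ])]
t 0.15 at [0.263  0.594  0.2217] yawY 66.12 F [-0.52  0.35  0.03] | shift [-0.6218 -0.3589  0.0063] turn [-1.40e-03 -2.00e-04 -3.43e-01] rows 3.4 1.9
t 0.15 at [0.263  0.594  0.2217] yawY 66.12 F [-0.52  0.35  0.03] | shift [-1.2474 -0.7014  0.1402] turn [-1.40e-03 -2.00e-04 -3.43e-01] rows 6.9 1.9
```

Call:
{"fn": "jog_arm", "kwargs": {
  "moves": [-0.785,-0.512,0.14,0,0,-0.343,1,-0.785,-0.512,0.14,0,0,-0.343,1,-0.785,-0.512,0.14,0,0,-0.343,1,-0.785,-0.512,0.14,0,0,-0.343,1,-0.785,-0.512,0.14,0,0,-0.343,1,-0.785,-0.512,0.14,0,0,-0.343,1,-0.785,-0.512,0.14,0,0,-0.343,1,-0.785,-0.512,0.14,0,0,-0.343,1]
}}

```text
time: 1.15
position: [0.4153, 0.3602, 0.1807]
tool_rot: [-0.086, -3.14, -0.001]
ft_force: [0.1, 0.2, -0.2]
grip_width: 1.0
grip_force: 0.0
```

Run:
```python
from h import *
from p import plan
d=grab('wrist','w1')
for z in (.077,): print(proj(d,[.416,.358,z]))
plan(.416,.358,.031,86.7)
```

```text
(np.float64(274.7923808683955), np.float64(203.6628188975413))
t 1.2 at [0.4154 0.3601 0.1806] yawY 86.86 F [-0.29 -0.04 -0.09] | shift [-0.0026 -0.007   0.4987] turn [ 0.0004 -0.0001  0.0026] rows 2.4 0.0
```

View pics/w1.png

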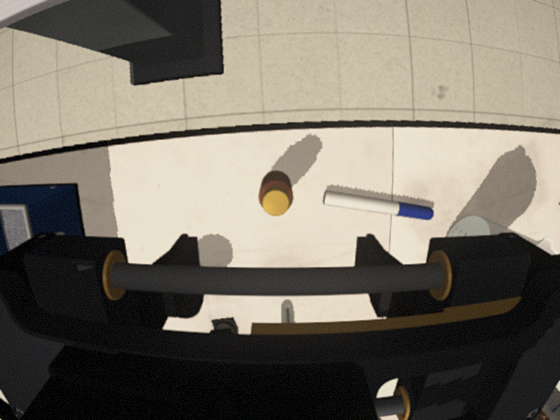

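The wrist view puts the yellow cap at (276,203), within 1 px of the prediction, and the marker is clear of the fingers. I'll descend, grip and lift.

Call:
{"fn": "jog_arm", "kwargs": {
  "moves": [-0.002,-0.004,0.15,0,0,0,1,-0.002,-0.004,0.3,0,0,0,1,-0.002,-0.004,0.42,0,0,0,1,-0.002,-0.004,0.5,0,0,0,1,-0.002,-0.004,0.5,0,0,0,1,-0.002,-0.004,0.5,0,0,0,-1,-0.002,-0.004,0.5,0,0,0,-1,-0.002,-0.004,0.5,0,0,0,-1],
  "newtons": 12
}}

```text
time: 2.2
position: [0.4174, 0.3579, 0.0317]
tool_rot: [0.09, 3.139, 0.002]
ft_force: [-0.3, 0.3, -0.3]
grip_width: 0.739
grip_force: 0.0
```

Call:
{"fn": "jog_arm", "kwargs": {
  "moves": [0,0,0,0,0,0,-1,0,0,0,0,0,0,-1,0,0,-0.05,0,0,0,-1,0,0,-0.15,0,0,0,-1,0,0,-0.3,0,0,0,-1,0,0,-0.45,0,0,0,-1,0,0,-0.56,0,0,0,-1,0,0,-0.56,0,0,0,-1],
  "newtons": 12
}}

```text
time: 3.2
position: [0.4184, 0.3587, 0.2028]
tool_rot: [0.09, 3.135, 0.008]
ft_force: [-0.2, 0.9, -1.3]
grip_width: 0.362
grip_force: 11.9
```

```bash
python3 p.py .47 -.06 .2 86.7;python3 p.py .40 .12 .2 86.7
```

```text
t 3.2 at [0.4184 0.3587 0.2028] yawY 86.69 F [-0.22  0.87 -1.26] | shift [-0.2521 -1.3836  0.0033] turn [ 0.0051  0.0047 -0.0001] rows 6.8 0.0
t 3.2 at [0.4184 0.3587 0.2028] yawY 86.69 F [-0.22  0.87 -1.26] | shift [ 0.0154 -0.798   0.0051] turn [ 0.0051  0.0047 -0.0001] rows 3.8 0.0
```

Call:
{"fn": "jog_arm", "kwargs": {
  "moves": [-0.2,-0.95,-0.1,0,0,0,-1,-0.2,-0.95,-0.1,0,0,0,-1,-0.2,-0.95,-0.1,0,0,0,-1,-0.2,-0.95,-0.1,0,0,0,-1,-0.2,-0.95,-0.1,0,0,0,-1,-0.2,-0.95,-0.1,0,0,0,-1,-0.2,-0.95,-0.1,0,0,0,-1,-0.2,-0.95,-0.1,0,0,0,-1]
}}

```text
time: 4.2
position: [0.4598, 0.0709, 0.228]
tool_rot: [-0.086, -3.139, 0.0]
ft_force: [0.3, 0.2, -0.9]
grip_width: 0.363
grip_force: 11.9
```

Call:
{"fn": "jog_arm", "kwargs": {
  "moves": [-0.23,-0.21,0,0,0,0,-1,-0.23,-0.21,0,0,0,0,-1,-0.23,-0.21,0,0,0,0,-1,-0.23,-0.21,0,0,0,0,-1,-0.23,-0.21,0,0,0,0,-1,-0.23,-0.21,0,0,0,0,-1,-0.23,-0.21,0,0,0,0,-1,-0.23,-0.21,0,0,0,0,-1]
}}

```text
time: 5.2
position: [0.5256, 0.0026, 0.2287]
tool_rot: [0.09, 3.14, 0.0]
ft_force: [-0.0, -0.2, 0.1]
grip_width: 0.363
grip_force: 11.9
```

Run:
```python
from h import *
from p import plan
d=grab('wrist','w2');plan(.5,-.06,.2,86.7)
```

```text
t 5.25 at [0.5256 0.0025 0.2287] yawY 86.71 F [-0.02 -0.49 -1.17] | shift [ 0.0731 -0.2131  0.0955] turn [0.0002 0.0002 0.0001] rows 1.2 0.0
```

View pics/w2.png

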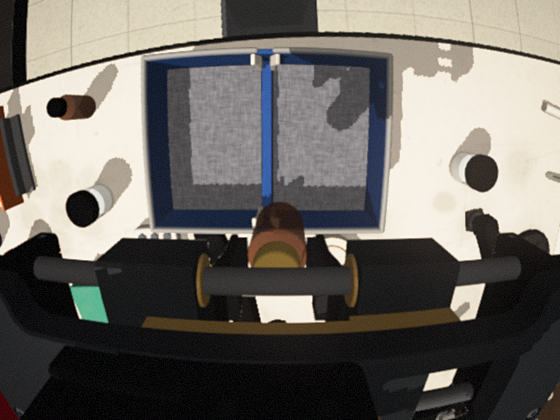

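The wrist view shows the whole canister: outer rim corners at about (143,56), (391,54), (385,231) and (150,233), and white guides at (257,59) and (276,59).

Run:
```python
from h import *
d=load('w2');T=load('top0');p=d['pixels'].astype(int)
for q in ((143,56),(391,54),(385,231),(150,233)): print(q,onz(d,*q,.1).round(4))
C=[onz(d,*q,.1) for q in ((143,56),(391,54),(385,231),(150,233))]
c=sum(C)/4; print('c',c.round(4),'yaw',[np.degrees(np.arctan2(*(C[i]-C[j])[1::-1])).round(2) for i,j in ((3,0),(2,1))],[np.degrees(np.arctan2(*(C[i]-C[j])[1::-1])).round(2)-90 for i,j in ((1,0),(2,3))])
# partition top centre line per row (blue run)
pts=[]
for v in range(75,200,8):
    r=p[v,245:290];m=np.where((r[:,2]-r[:,0]>25))[0]
    pts.append(onz(d,245+m.mean(),v,.062)[:2])
pts=np.array(pts);k=np.polyfit(pts[:,0],pts[:,1],1);print('partition y=',k,'at c',np.polyval(k,c[0]),'res',(pts[:,1]-np.polyval(k,pts[:,0])).std())
# same via top
pp=T['pixels'].astype(int);pts=[]
for v in range(216,258,4):
    r=pp[v,268:296];m=np.where(r[:,2]-r[:,0]>25)[0]
    if len(m): pts.append(onz(T,268+m.mean(),v,.062)[:2])
pts=np.array(pts);k=np.polyfit(pts[:,0],pts[:,1],1);print('top partition',k,np.polyval(k,c[0]))
big=cv2.resize(d['pixels'][40:80,235:300],None,fx=8,fy=8,interpolation=3);cv2.imwrite('pics/g.png',big[:,:,::-1])
```

```text
(143, 56) [ 0.384  -0.1142  0.1   ]
(391, 54) [0.3974 0.1143 0.1   ]
(385, 231) [0.5675 0.107  0.1   ]
(150, 233) [ 0.5566 -0.1274  0.1   ]
c [ 0.4764 -0.0051  0.1   ] yaw [np.float64(-4.35), np.float64(-2.44)] [np.float64(-3.3499999999999943), np.float64(-2.680000000000007)]
partition y= [-0.05825889  0.02218835] at c -0.005565258303130434 res 0.00019512486097397993
top partition [-0.0653609   0.02529515] -0.005841743847088261
```

```bash
python3 p.py .5015 -.0646 .1 86.7
```

```text
t 5.25 at [0.5256 0.0025 0.2287] yawY 86.71 F [-0.02 -0.49 -1.17] | shift [ 0.0673 -0.2281  0.4288] turn [0.0002 0.0002 0.0001] rows 2.4 0.0
```

Call:
{"fn": "jog_arm", "kwargs": {
  "moves": [0.067,-0.228,0,0,0,0,-1,0.067,-0.228,0,0,0,0,-1,0.067,-0.228,0.1,0,0,0,-1,0.067,-0.228,0.2,0,0,0,-1,0.067,-0.228,0.3,0,0,0,-1,0.067,-0.228,0.38,0,0,0,-1,0.067,-0.228,0.43,0,0,0,-1,0.067,-0.228,0.43,0,0,0,-1]
}}

```text
time: 6.25
position: [0.501, -0.0645, 0.0988]
tool_rot: [-0.09, -3.138, 0.0]
ft_force: [0.4, 0.6, -0.1]
grip_width: 0.365
grip_force: 11.9
```

Call:
{"fn": "jog_arm", "kwargs": {
  "moves": [0,0,0.01,0,0,0,-1,0,0,0.02,0,0,0,-1,0,0,0.03,0,0,0,-1,0,0,0.04,0,0,0,-1,0,0,0.045,0,0,0,-1,0,0,0.045,0,0,0,-1,0,0,0.045,0,0,0,-1,0,0,0.045,0,0,0,-1]
}}

```text
time: 7.25
position: [0.503, -0.0646, 0.0874]
tool_rot: [0.09, 3.137, 0.001]
ft_force: [-0.4, 0.7, 6.9]
grip_width: 0.366
grip_force: 12.0
```

```bash
python3 p.py .5015 -.0646 .08 86.7
```

```text
t 7.25 at [ 0.503  -0.0646  0.0874] yawY 86.71 F [-0.43  0.66  6.87] | shift [ 0.0052 -0.0004  0.0247] turn [0.0005 0.0028 0.0001] rows 0.1 0.0
```

Call:
{"fn": "jog_arm", "kwargs": {
  "moves": [0,0,-0.005,0,0,0,-1,0,0,-0.01,0,0,0,-1,0,0,-0.014,0,0,0,-1,0,0,-0.014,0,0,0,-1,0,0,-0.014,0,0,0,-1,0,0,-0.014,0,0,0,-1,0,0,-0.014,0,0,0,-1,0,0,-0.014,0,0,0,-1]
}}

```text
time: 8.25
position: [0.5018, -0.0646, 0.0904]
tool_rot: [0.09, 3.14, 0.0]
ft_force: [2.1, 0.8, 5.6]
grip_width: 0.366
grip_force: 12.0
```

Run:
```python
from h import *
from p import plan
d=grab('wrist','w3');plan(.5015,-.0646,.085,86.7)
big=cv2.resize(d['pixels'][:260,60:420],None,fx=2,fy=2);cv2.imwrite('pics/w3b.png',big[:,:,::-1])
```

```text
t 8.3 at [ 0.5018 -0.0646  0.0903] yawY 86.7 F [0.8  0.72 5.39] | shift [ 0.001  -0.0002  0.0178] turn [0.0002 0.0004 0.    ] rows 0.1 0.0
```

View pics/w3b.png

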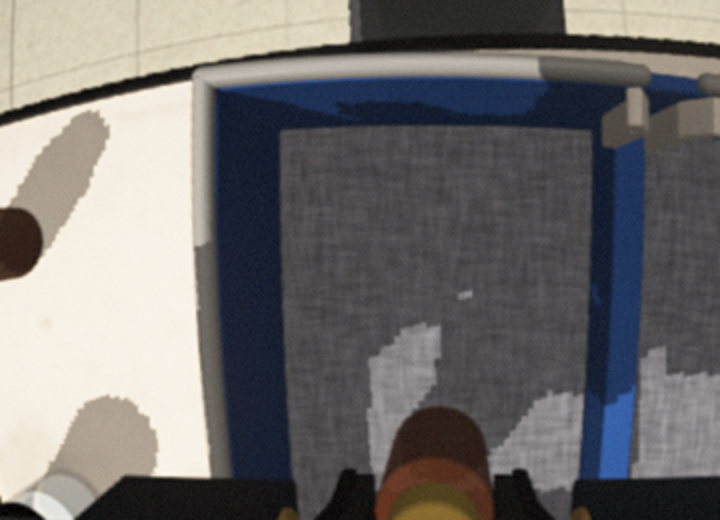

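The bottle is over the right bay near (435,470) in the crop, clear of the walls, and the foam looks high. I'll raise it a bit more to see where contact ends.

Call:
{"fn": "jog_arm", "kwargs": {
  "moves": [0,0,-0.005,0,0,0,-1,0,0,-0.01,0,0,0,-1,0,0,-0.014,0,0,0,-1,0,0,-0.014,0,0,0,-1,0,0,-0.014,0,0,0,-1,0,0,-0.014,0,0,0,-1,0,0,-0.014,0,0,0,-1,0,0,-0.014,0,0,0,-1]
}}

```text
time: 9.3
position: [0.5015, -0.0646, 0.0944]
tool_rot: [-0.09, -3.14, -0.0]
ft_force: [1.4, 1.0, 1.5]
grip_width: 0.364
grip_force: 12.0
```

Run:
```python
from h import *
from p import plan
plan(.5015,-.0646,.085,86.7)
```

```text
t 9.3 at [ 0.5015 -0.0646  0.0944] yawY 86.7 F [1.41 1.   1.48] | shift [-0.      0.0001  0.0313] turn [ 0.     -0.0002  0.    ] rows 0.2 0.0
```

Call:
{"fn": "jog_arm", "kwargs": {
  "moves": [0,0,-0.005,0,0,0,-1,0,0,-0.01,0,0,0,-1,0,0,-0.014,0,0,0,-1,0,0,-0.014,0,0,0,-1,0,0,-0.014,0,0,0,-1,0,0,-0.014,0,0,0,-1,0,0,-0.014,0,0,0,-1,0,0,-0.014,0,0,0,-1]
}}

```text
time: 10.3
position: [0.5016, -0.0646, 0.0986]
tool_rot: [0.091, 3.14, 0.0]
ft_force: [1.1, -0.6, -0.3]
grip_width: 0.367
grip_force: 11.9
```

Run:
```python
from h import *
from p import plan
plan(.5015,-.0646,.085,86.7)
```

```text
t 10.3 at [ 0.5016 -0.0646  0.0986] yawY 86.7 F [ 1.14 -0.61 -0.3 ] | shift [0.0003 0.0001 0.0455] turn [ 0.0001  0.     -0.0001] rows 0.2 0.0
```

Call:
{"fn": "jog_arm", "kwargs": {
  "moves": [0,0,0.004,0,0,0,-1,0,0,0.008,0,0,0,-1,0,0,0.012,0,0,0,-1,0,0,0.014,0,0,0,-1,0,0,0.014,0,0,0,-1,0,0,0.014,0,0,0,-1,0,0,0.014,0,0,0,-1,0,0,0.014,0,0,0,-1]
}}

```text
time: 11.3
position: [0.5017, -0.0646, 0.0946]
tool_rot: [0.09, 3.14, 0.0]
ft_force: [0.3, 1.0, 0.4]
grip_width: 0.364
grip_force: 12.0
```

Call:
{"fn": "jog_arm", "kwargs": {
  "moves": [0,0,0,0,0,0,-0.15,0,0,0,0,0,0,0.0,0,0,0,0,0,0,0.2,0,0,0,0,0,0,0.2,0,0,0,0,0,0,0.2,0,0,-0.05,0,0,0,0.2,0,0,-0.2,0,0,0,0.2,0,0,-0.35,0,0,0,0.2]
}}

```text
time: 12.3
position: [0.5015, -0.0648, 0.2016]
tool_rot: [0.091, 3.14, -0.0]
ft_force: [0.2, 0.1, -0.8]
grip_width: 0.602
grip_force: 0.0
```

Call:
{"fn": "jog_arm", "kwargs": {
  "moves": [-0.05,0.1,-0.2,0,0,0,0.2,-0.05,0.3,-0.2,0,0,0,1,-0.05,0.4,-0.2,0,0,0.2,1,-0.05,0.4,-0.2,0,0,0.2,1,-0.05,0.4,-0.2,0,0,0.2,1,-0.05,0.4,-0.2,0,0,0.2,1,-0.05,0.4,-0.2,0,0,0.2,1,-0.05,0.4,-0.2,0,0,0.2,1]
}}

```text
time: 13.3
position: [0.5235, 0.0537, 0.2595]
tool_rot: [0.42, 3.113, 0.0]
ft_force: [0.2, 0.7, 0.4]
grip_width: 1.0
grip_force: 0.0
```

Run:
```python
from h import *
from p import plan
d=grab('top','t4');s=grab('side','s4');plan(.52,.25,.18,150)
c=np.hstack([cv2.resize(d['pixels'][190:280,220:340],(480,360)),cv2.resize(s['pixels'][170:260,215:325],(320,262))[:360] if 0 else cv2.resize(s['pixels'][165:265,220:320],(300,360))])
cv2.imwrite('pics/c4.png',c[:,:,::-1])
```

```text
t 13.4 at [0.5235 0.054  0.2594] yawY 74.68 F [-0.29  0.16 -0.04] | shift [0.1837 0.627  0.2648] turn [ 0.     -0.     -1.2553] rows 3.4 7.0
```

View pics/c4.png

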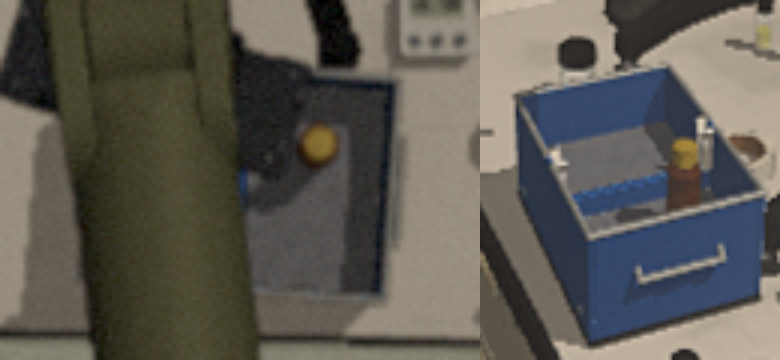

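The bottle stands upright in the right bay: yellow cap at (317,145) in the top crop and vertical in the side crop. Next is the left jar, with the gripper turned so it clears the lamp.

Call:
{"fn": "jog_arm", "kwargs": {
  "moves": [0.19,0.57,0.13,0,0,-0.95,1,0.19,0.57,0.13,0,0,-0.95,1,0.19,0.57,0.13,0,0,-0.95,1,0.19,0.57,0.13,0,0,-0.95,1,0.19,0.57,0.13,0,0,-0.95,1,0.19,0.57,0.13,0,0,-0.95,1,0.19,0.57,0.13,0,0,-0.95,1,0.19,0.57,0.13,0,0,-0.95,1]
}}

```text
time: 14.4
position: [0.5137, 0.2342, 0.2204]
tool_rot: [-1.117, 2.936, 0.0]
ft_force: [-0.6, 0.4, -0.0]
grip_width: 1.0
grip_force: 0.0
```

Run:
```python
from h import *
from p import plan
d=grab('wrist','w5')
print(proj(d,[.5205,.2505,.061]))
plan(.5205,.2505,.13,150);plan(.5205,.2505,.034,150)
```

```text
(np.float64(284.70566543585977), np.float64(203.74838570016001))
t 14.45 at [0.5136 0.2343 0.2205] yawY 131.65 F [0.05 0.53 0.11] | shift [-0.053   0.0252  0.3016] turn [ 0.000e+00  1.000e-04 -3.058e-01] rows 1.5 1.7
t 14.45 at [0.5136 0.2343 0.2205] yawY 131.65 F [0.05 0.53 0.11] | shift [-0.053   0.0252  0.6216] turn [ 0.000e+00  1.000e-04 -3.058e-01] rows 3.0 1.7
```

View pics/w5.png

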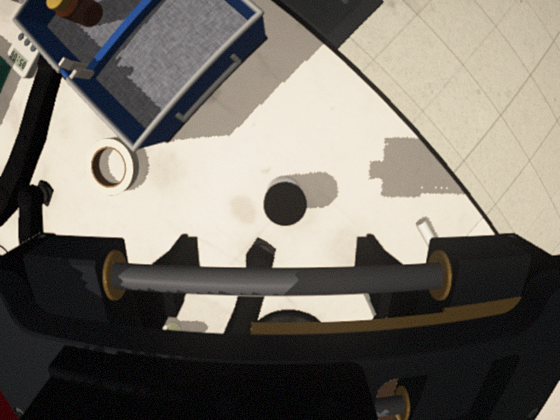

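The jar cap is at (285,204), as predicted. A dark lamp tip shows at (263,245), so I'll locate it before descending.

Run:
```python
from h import *
d=load('w5');T=load('top0')
for q in ((150,213),(152,216),(154,212)): print(meet(ray(d,263,243),ray(T,*q)))
print(proj(d,[.520,.358,.193]),[onz(d,263,243,z).round(3) for z in (.03,.08,.12,.16,.19)])
print([onz(T,190,198,z).round(3) for z in (0,.03)], proj(d,[.57,.26,0.02]))
```

```text
(array([0.52605471, 0.29744577, 0.19282754]), np.float64(0.1299458432526776))
(array([0.51662825, 0.28870608, 0.21756251]), np.float64(0.1245718583731099))
(array([0.53297705, 0.29804877, 0.16613202]), np.float64(0.11884431123275667))
(np.float64(392.0984219664739), np.float64(338.33878180841555)) [array([0.579, 0.27 , 0.03 ]), array([0.562, 0.258, 0.08 ]), array([0.548, 0.248, 0.12 ]), array([0.535, 0.239, 0.16 ]), array([0.525, 0.231, 0.19 ])]
[array([0.591, 0.282, 0.   ]), array([0.588, 0.278, 0.03 ])] (np.float64(261.8679594033648), np.float64(229.71904323778858))
```

Call:
{"fn": "jog_arm", "kwargs": {
  "moves": [-0.053,0.025,0,0,0,-0.306,0.5,-0.053,0.025,0.15,0,0,-0.306,0.5,-0.053,0.025,0.3,0,0,-0.306,0.5,-0.053,0.025,0.45,0,0,-0.306,0.5,-0.053,0.025,0.55,0,0,-0.306,0.5,-0.053,0.025,0.62,0,0,-0.306,0.5,-0.053,0.025,0.62,0,0,-0.306,0.5,-0.053,0.025,0.62,0,0,-0.306,0.5]
}}

```text
time: 15.45
position: [0.5213, 0.2508, 0.0355]
tool_rot: [-1.571, 2.719, -0.0]
ft_force: [-0.2, 0.3, -0.6]
grip_width: 0.753
grip_force: 0.0
```

Call:
{"fn": "jog_arm", "kwargs": {
  "moves": [0,0,0,0,0,0,-1,0,0,0,0,0,0,-1,0,0,0,0,0,0,-1,0,0,0,0,0,0,-1,0,0,0,0,0,0,-1,0,0,0,0,0,0,-1,0,0,0,0,0,0,-1,0,0,0,0,0,0,-1],
  "newtons": 20
}}

```text
time: 16.45
position: [0.5208, 0.2507, 0.035]
tool_rot: [-1.572, 2.719, 0.0]
ft_force: [-1.1, -0.8, 6.1]
grip_width: 0.514
grip_force: 20.0
```

Call:
{"fn": "jog_arm", "kwargs": {
  "moves": [0,0,-0.03,0,0,0,-1,0,0,-0.1,0,0,0,-1,0,0,-0.2,0,0,0,-1,0,0,-0.3,0,0,0,-1,0,0,-0.42,0,0,0,-1,0,0,-0.55,0,0,0,-1,0,0,-0.6,0,0,0,-1,0,0,-0.6,0,0,0,-1]
}}

```text
time: 17.45
position: [0.5208, 0.2505, 0.2148]
tool_rot: [-1.572, 2.719, 0.0]
ft_force: [-0.2, 0.6, -1.6]
grip_width: 0.509
grip_force: 20.0
```

```bash
python3 p.py .5105 .0500 .22 86.7
```

```text
t 17.45 at [0.5208 0.2505 0.2148] yawY 150.05 F [-0.25  0.6  -1.63] | shift [ 0.5963 -0.304  -0.0179] turn [1.0000e-04 1.2000e-03 1.0559e+00] rows 3.2 5.9
```

Call:
{"fn": "jog_arm", "kwargs": {
  "moves": [0.596,-0.304,-0.02,0,0,1,-1,0.596,-0.304,-0.02,0,0,1,-1,0.596,-0.304,-0.02,0,0,1,-1,0.596,-0.304,-0.02,0,0,1,-1,0.596,-0.304,-0.02,0,0,1,-1,0.596,-0.304,-0.02,0,0,1,-1,0.596,-0.304,-0.02,0,0,1,-1,0.596,-0.304,-0.02,0,0,1,-1]
}}

```text
time: 18.45
position: [0.5097, 0.05, 0.2193]
tool_rot: [0.005, -3.14, 0.001]
ft_force: [0.8, -0.1, -1.1]
grip_width: 0.519
grip_force: 20.0
```

```bash
python3 p.py .5105 .0500 .11 86.7
```

```text
t 18.45 at [0.5097 0.05   0.2193] yawY 90.18 F [ 0.81 -0.12 -1.12] | shift [-3.300e-03  3.000e-04  3.642e-01] turn [-0.0006 -0.0018  0.058 ] rows 1.7 0.3
```

Call:
{"fn": "jog_arm", "kwargs": {
  "moves": [-0.002,0,0.05,0,0,0.058,-1,-0.002,0,0.12,0,0,0.058,-1,-0.002,0,0.2,0,0,0.058,-1,-0.002,0,0.28,0,0,0.058,-1,-0.002,0,0.33,0,0,0.058,-1,-0.002,0,0.365,0,0,0.058,-1,-0.002,0,0.365,0,0,0.058,-1,-0.002,0,0.365,0,0,0.058,-1]
}}

```text
time: 19.45
position: [0.5116, 0.0501, 0.1117]
tool_rot: [0.093, 3.139, 0.001]
ft_force: [-0.0, -0.4, -0.6]
grip_width: 0.515
grip_force: 20.0
```

Call:
{"fn": "jog_arm", "kwargs": {
  "moves": [0,0,0.005,0,0,0,-1,0,0,0.01,0,0,0,-1,0,0,0.013,0,0,0,-1,0,0,0.017,0,0,0,-1,0,0,0.017,0,0,0,-1,0,0,0.017,0,0,0,-1,0,0,0.017,0,0,0,-1,0,0,0.017,0,0,0,-1]
}}

```text
time: 20.45
position: [0.511, 0.05, 0.1059]
tool_rot: [0.094, 3.14, 0.0]
ft_force: [-0.1, -0.4, -0.7]
grip_width: 0.514
grip_force: 20.0
```

```bash
python3 p.py .5105 .0500 .1 86.7
```

```text
t 20.45 at [0.511  0.05   0.1059] yawY 86.58 F [-0.06 -0.38 -0.74] | shift [ 0.0015 -0.0002  0.0197] turn [ 0.0001  0.0002 -0.0019] rows 0.1 0.0
```

Call:
{"fn": "jog_arm", "kwargs": {
  "moves": [0,0,0.005,0,0,0,-1,0,0,0.01,0,0,0,-1,0,0,0.015,0,0,0,-1,0,0,0.02,0,0,0,-1,0,0,0.02,0,0,0,-1,0,0,0.02,0,0,0,-1,0,0,0.02,0,0,0,-1,0,0,0.02,0,0,0,-1]
}}

```text
time: 21.45
position: [0.511, 0.05, 0.0999]
tool_rot: [0.094, 3.14, 0.0]
ft_force: [-0.3, -0.2, -1.4]
grip_width: 0.513
grip_force: 20.0
```

Call:
{"fn": "jog_arm", "kwargs": {
  "moves": [0,0,0.005,0,0,0,-1,0,0,0.01,0,0,0,-1,0,0,0.015,0,0,0,-1,0,0,0.02,0,0,0,-1,0,0,0.02,0,0,0,-1,0,0,0.02,0,0,0,-1,0,0,0.02,0,0,0,-1,0,0,0.02,0,0,0,-1]
}}

```text
time: 22.45
position: [0.5109, 0.05, 0.0939]
tool_rot: [0.094, 3.14, 0.0]
ft_force: [-0.2, -0.7, -0.5]
grip_width: 0.514
grip_force: 20.0
```

Call:
{"fn": "jog_arm", "kwargs": {
  "moves": [0,0,0.005,0,0,0,-1,0,0,0.01,0,0,0,-1,0,0,0.015,0,0,0,-1,0,0,0.017,0,0,0,-1,0,0,0.017,0,0,0,-1,0,0,0.017,0,0,0,-1,0,0,0.017,0,0,0,-1,0,0,0.017,0,0,0,-1]
}}

```text
time: 23.45
position: [0.511, 0.05, 0.0888]
tool_rot: [0.094, 3.14, 0.0]
ft_force: [-0.8, -0.1, -1.0]
grip_width: 0.516
grip_force: 20.0
```

Call:
{"fn": "jog_arm", "kwargs": {
  "moves": [0,0,0.005,0,0,0,-1,0,0,0.01,0,0,0,-1,0,0,0.015,0,0,0,-1,0,0,0.017,0,0,0,-1,0,0,0.017,0,0,0,-1,0,0,0.017,0,0,0,-1,0,0,0.017,0,0,0,-1,0,0,0.017,0,0,0,-1]
}}

```text
time: 24.45
position: [0.5109, 0.05, 0.0837]
tool_rot: [0.094, 3.14, 0.0]
ft_force: [-0.1, -0.6, -0.7]
grip_width: 0.513
grip_force: 20.0
```

Call:
{"fn": "jog_arm", "kwargs": {
  "moves": [0,0,0.005,0,0,0,-1,0,0,0.01,0,0,0,-1,0,0,0.015,0,0,0,-1,0,0,0.017,0,0,0,-1,0,0,0.017,0,0,0,-1,0,0,0.017,0,0,0,-1,0,0,0.017,0,0,0,-1,0,0,0.017,0,0,0,-1]
}}

```text
time: 25.45
position: [0.5111, 0.05, 0.0787]
tool_rot: [0.094, 3.14, 0.0]
ft_force: [-0.9, -1.0, 3.5]
grip_width: 0.516
grip_force: 20.0
```

Contact at about tcp z 0.083. I'll ease up 3 mm, release and rise.

Call:
{"fn": "jog_arm", "kwargs": {
  "moves": [0,0,-0.005,0,0,0,-1,0,0,-0.01,0,0,0,-1,0,0,-0.01,0,0,0,-1,0,0,-0.01,0,0,0,-1,0,0,-0.01,0,0,0,0.05,0,0,-0.01,0,0,0,0.15,0,0,-0.01,0,0,0,0.3,0,0,-0.01,0,0,0,0.3]
}}

```text
time: 26.45
position: [0.5108, 0.0499, 0.0815]
tool_rot: [-0.094, -3.14, 0.0]
ft_force: [-0.3, 0.9, -0.4]
grip_width: 0.638
grip_force: 0.0
```

Call:
{"fn": "jog_arm", "kwargs": {
  "moves": [0,0,0,0,0,0,0.3,0,0,-0.05,0,0,0,0.3,0,0,-0.15,0,0,0,0.3,0,0,-0.3,0,0,0,0.3,0,0,-0.5,0,0,0,0.5,0,0,-0.5,0,0,0,0.5,0,0,-0.5,0,0,0,0.5,0,0,-0.5,0,0,0,0.5]
}}

```text
time: 27.45
position: [0.51, 0.0499, 0.2304]
tool_rot: [-0.094, -3.138, 0.001]
ft_force: [-0.1, -1.1, 0.4]
grip_width: 0.749
grip_force: 0.0
```

```bash
python3 p.py .535 -.237 .23 86.7;python3 p.py .412 -.2385 .23 86.7
```

```text
t 27.45 at [0.51   0.0499 0.2304] yawY 86.58 F [-0.06 -1.07  0.42] | shift [-0.1401 -0.9496  0.0015] turn [-0.0006 -0.0021 -0.002 ] rows 4.6 0.0
t 27.45 at [0.51   0.0499 0.2304] yawY 86.58 F [-0.06 -1.07  0.42] | shift [ 0.2688 -0.9791  0.0024] turn [-0.0006 -0.0021 -0.002 ] rows 4.9 0.0
```

Call:
{"fn": "jog_arm", "kwargs": {
  "moves": [-0.15,-0.955,0,0,0,0,0.5,-0.15,-0.955,0,0,0,0,0.5,-0.15,-0.955,0,0,0,0,0.5,-0.15,-0.955,0,0,0,0,0.5,-0.15,-0.955,0,0,0,0,0.5,-0.15,-0.955,0,0,0,0,0.5,-0.15,-0.955,0,0,0,0,0.5,-0.15,-0.955,0,0,0,0,0.5]
}}

```text
time: 28.45
position: [0.5389, -0.2367, 0.231]
tool_rot: [-0.09, -3.139, -0.002]
ft_force: [-0.1, -0.0, -0.1]
grip_width: 0.749
grip_force: 0.0
```

Run:
```python
from m import *
from p import plan
d=grab('wrist','w6');print(proj(d,[.5379,-.2389,.061]))
u,v=map(int,proj(d,[.5379,-.2389,.061]))
b=blob(d,(u-45,v-45,u+45,min(v+35,232)),dark);print(b[0],b[1],onz(d,*b[0],.061))
plan(.5379,-.2389,.035,86.7)
```

```text
(np.float64(274.8643129332634), np.float64(185.25356260316445))
[272.72151899 200.27848101] (np.int32(257), np.int32(192), np.int32(34), np.int32(13), np.int32(79)) [ 0.55396233 -0.2421051   0.061     ]
t 28.5 at [ 0.539  -0.2368  0.2312] yawY 86.73 F [-0.02  0.13 -0.34] | shift [ 0.0031 -0.0077  0.6541] turn [ 0.0009 -0.0004  0.0005] rows 3.1 0.0
```

View pics/w6.png

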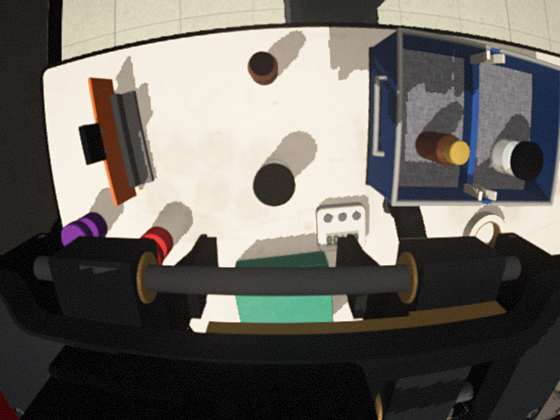

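The jar cap is at (274,185), matching the prediction. The yellow-capped bottle and the first jar stand upright in the canister.

Call:
{"fn": "jog_arm", "kwargs": {
  "moves": [0.003,-0.008,0.1,0,0,0,0.5,0.003,-0.008,0.25,0,0,0,0.5,0.003,-0.008,0.4,0,0,0,0.5,0.003,-0.008,0.52,0,0,0,0.5,0.003,-0.008,0.6,0,0,0,0.5,0.003,-0.008,0.654,0,0,0,0.5,0.003,-0.008,0.654,0,0,0,0.5,0.003,-0.008,0.654,0,0,0,0.5]
}}

```text
time: 29.5
position: [0.5386, -0.2412, 0.0365]
tool_rot: [0.093, 3.138, -0.001]
ft_force: [0.2, -0.4, 0.7]
grip_width: 0.752
grip_force: 0.0
```

Call:
{"fn": "jog_arm", "kwargs": {
  "moves": [0,0,0,0,0,0,-1,0,0,0,0,0,0,-1,0,0,0,0,0,0,-1,0,0,0,0,0,0,-1,0,0,0,0,0,0,-1,0,0,0,0,0,0,-1,0,0,0,0,0,0,-1,0,0,0,0,0,0,-1],
  "newtons": 20
}}

```text
time: 30.5
position: [0.5381, -0.241, 0.0357]
tool_rot: [0.094, 3.139, 0.0]
ft_force: [-0.9, 1.3, 4.7]
grip_width: 0.513
grip_force: 19.9
```

Call:
{"fn": "jog_arm", "kwargs": {
  "moves": [0,0,-0.03,0,0,0,-1,0,0,-0.1,0,0,0,-1,0,0,-0.2,0,0,0,-1,0,0,-0.3,0,0,0,-1,0,0,-0.42,0,0,0,-1,0,0,-0.55,0,0,0,-1,0,0,-0.65,0,0,0,-1,0,0,-0.65,0,0,0,-1]
}}

```text
time: 31.5
position: [0.5386, -0.242, 0.2327]
tool_rot: [0.094, 3.136, -0.002]
ft_force: [-0.4, 0.5, -0.7]
grip_width: 0.514
grip_force: 20.0
```

```bash
python3 p.py .4465 .054 .23 86.7
```

```text
t 31.5 at [ 0.5386 -0.242   0.2327] yawY 86.55 F [-0.39  0.55 -0.69] | shift [0.3658 0.9664 0.0063] turn [-0.0011  0.004  -0.0025] rows 5.0 0.0
```

Call:
{"fn": "jog_arm", "kwargs": {
  "moves": [0.366,0.966,0,0,0,0,-1,0.366,0.966,0,0,0,0,-1,0.366,0.966,0,0,0,0,-1,0.366,0.966,0,0,0,0,-1,0.366,0.966,0,0,0,0,-1,0.366,0.966,0,0,0,0,-1,0.366,0.966,0,0,0,0,-1,0.366,0.966,0,0,0,0,-1]
}}

```text
time: 32.5
position: [0.4455, 0.0531, 0.2297]
tool_rot: [-0.098, -3.139, 0.001]
ft_force: [0.1, 0.4, -1.5]
grip_width: 0.516
grip_force: 20.0
```

```bash
python3 p.py .4465 .054 .093 86.7
```

```text
t 32.5 at [0.4455 0.0531 0.2297] yawY 86.42 F [ 0.15  0.37 -1.52] | shift [-0.0037  0.0033  0.4558] turn [-0.0006 -0.0009 -0.0047] rows 2.2 0.0
```

Call:
{"fn": "jog_arm", "kwargs": {
  "moves": [-0.002,0.002,0.1,0,0,0,-1,-0.002,0.002,0.2,0,0,0,-1,-0.002,0.002,0.3,0,0,0,-1,-0.002,0.002,0.39,0,0,0,-1,-0.002,0.002,0.43,0,0,0,-1,-0.002,0.002,0.455,0,0,0,-1,-0.002,0.002,0.455,0,0,0,-1,-0.002,0.002,0.455,0,0,0,-1]
}}

```text
time: 33.5
position: [0.4468, 0.0555, 0.0947]
tool_rot: [0.094, 3.139, 0.001]
ft_force: [-0.2, -1.1, -0.9]
grip_width: 0.511
grip_force: 20.0
```

Call:
{"fn": "jog_arm", "kwargs": {
  "moves": [0,0,0.005,0,0,0,-1,0,0,0.01,0,0,0,-1,0,0,0.015,0,0,0,-1,0,0,0.02,0,0,0,-1,0,0,0.025,0,0,0,-1,0,0,0.025,0,0,0,-1,0,0,0.025,0,0,0,-1,0,0,0.025,0,0,0,-1]
}}

```text
time: 34.5
position: [0.4461, 0.0554, 0.0864]
tool_rot: [0.094, 3.14, 0.0]
ft_force: [1.1, -0.8, -1.4]
grip_width: 0.514
grip_force: 20.0
```

Call:
{"fn": "jog_arm", "kwargs": {
  "moves": [0,0,0.003,0,0,0,-1,0,0,0.006,0,0,0,-1,0,0,0.009,0,0,0,-1,0,0,0.012,0,0,0,-1,0,0,0.015,0,0,0,-1,0,0,0.015,0,0,0,-1,0,0,0.015,0,0,0,-1,0,0,0.015,0,0,0,-1]
}}

```text
time: 35.5
position: [0.4461, 0.0554, 0.0819]
tool_rot: [0.094, 3.14, 0.0]
ft_force: [0.3, 0.1, -0.7]
grip_width: 0.513
grip_force: 20.0
```

Call:
{"fn": "jog_arm", "kwargs": {
  "moves": [0,0,0.003,0,0,0,-1,0,0,0.006,0,0,0,-1,0,0,0.009,0,0,0,-1,0,0,0.01,0,0,0,-1,0,0,0.01,0,0,0,-1,0,0,0.01,0,0,0,-1,0,0,0.01,0,0,0,-1,0,0,0.01,0,0,0,-1]
}}

```text
time: 36.5
position: [0.4461, 0.0554, 0.0789]
tool_rot: [0.094, 3.14, 0.0]
ft_force: [-0.4, 0.2, 2.7]
grip_width: 0.514
grip_force: 19.9
```

Call:
{"fn": "jog_arm", "kwargs": {
  "moves": [0,0,-0.004,0,0,0,-1,0,0,-0.007,0,0,0,-1,0,0,-0.007,0,0,0,-1,0,0,-0.007,0,0,0,-1,0,0,-0.007,0,0,0,0.05,0,0,-0.007,0,0,0,0.15,0,0,-0.007,0,0,0,0.3,0,0,-0.007,0,0,0,0.3]
}}

```text
time: 37.5
position: [0.446, 0.0554, 0.0809]
tool_rot: [-0.094, -3.14, 0.0]
ft_force: [0.7, -0.4, 0.4]
grip_width: 0.641
grip_force: 0.0
```

Call:
{"fn": "jog_arm", "kwargs": {
  "moves": [0,0,0,0,0,0,0.3,0,0,-0.05,0,0,0,0.3,0,0,-0.15,0,0,0,0.3,0,0,-0.3,0,0,0,0.3,0,0,-0.5,0,0,0,0.5,0,0,-0.5,0,0,0,0.5,0,0,-0.5,0,0,0,0.5,0,0,-0.5,0,0,0,0.5]
}}

```text
time: 38.5
position: [0.4451, 0.0552, 0.2298]
tool_rot: [-0.094, -3.138, 0.001]
ft_force: [0.5, 0.5, -0.8]
grip_width: 0.751
grip_force: 0.0
```

```bash
python3 p.py .412 -.2385 .2 86.7
```

```text
t 38.5 at [0.4451 0.0552 0.2298] yawY 86.58 F [ 0.54  0.48 -0.84] | shift [ 0.0516 -0.9837  0.1002] turn [-0.0007 -0.0021 -0.002 ] rows 4.8 0.0
```

Call:
{"fn": "jog_arm", "kwargs": {
  "moves": [0.05,-0.984,0,0,0,0,0.5,0.05,-0.984,0,0,0,0,0.5,0.05,-0.984,0,0,0,0,0.5,0.05,-0.984,0,0,0,0,0.5,0.05,-0.984,0,0,0,0,0.5,0.05,-0.984,0.05,0,0,0,0.5,0.05,-0.984,0.1,0,0,0,0.5,0.05,-0.984,0.1,0,0,0,0.5]
}}

```text
time: 39.5
position: [0.4126, -0.2362, 0.1988]
tool_rot: [-0.089, -3.136, -0.002]
ft_force: [0.1, -0.1, 0.4]
grip_width: 0.751
grip_force: 0.0
```

Run:
```python
from m import *
from p import plan
d=grab('wrist','w7');u,v=map(int,proj(d,[.4121,-.2383,.077]));print(u,v)
for th in (60,90,130):
    b=blob(d,(u-35,v-35,u+35,v+30),lambda p:p.sum(2)<th)
    if b: print(th,b[0],b[1],onz(d,*b[0],.077))
plan(.4121,-.2383,.033,86.7)
```

```text
274 197
130 [275.  205.5] (np.int32(274), np.int32(205), np.int32(3), np.int32(2), np.int32(4)) [ 0.41954556 -0.23858549  0.077     ]
t 39.55 at [ 0.4132 -0.2366  0.1998] yawY 86.73 F [0.17 0.28 0.49] | shift [ 0.0021 -0.0061  0.5561] turn [ 0.0006 -0.0022  0.0006] rows 2.7 0.0
```

View pics/w7.png

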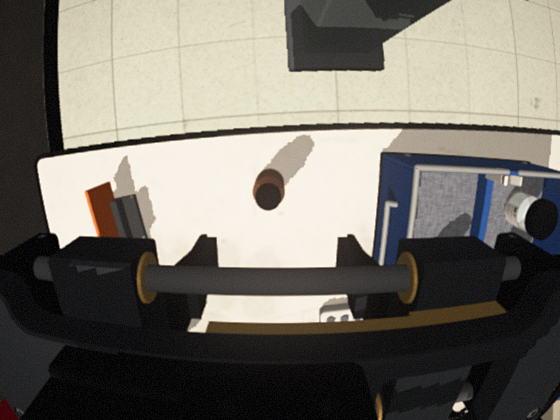

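The bottle cap is at (268,197), about 5 mm further to -y than the top view gave. I'll correct for that and grasp.

Call:
{"fn": "jog_arm", "kwargs": {
  "moves": [0.002,-0.023,0.1,0,0,0,0.5,0.002,-0.023,0.2,0,0,0,0.5,0.002,-0.023,0.33,0,0,0,0.5,0.002,-0.023,0.45,0,0,0,0.5,0.002,-0.023,0.54,0,0,0,0.5,0.002,-0.023,0.55,0,0,0,0.5,0.002,-0.023,0.55,0,0,0,0.5,0.002,-0.023,0.55,0,0,0,0.5]
}}

```text
time: 40.55
position: [0.4137, -0.2455, 0.0373]
tool_rot: [0.093, 3.138, -0.0]
ft_force: [-0.2, 1.2, 1.0]
grip_width: 0.753
grip_force: 0.0
```

Call:
{"fn": "jog_arm", "kwargs": {
  "moves": [0,0,0,0,0,0,-1,0,0,0,0,0,0,-1,0,0,0,0,0,0,-1,0,0,0,0,0,0,-1,0,0,0,0,0,0,-1,0,0,0,0,0,0,-1,0,0,0,0,0,0,-1,0,0,0,0,0,0,-1],
  "newtons": 18
}}

```text
time: 41.55
position: [0.4124, -0.2452, 0.0359]
tool_rot: [0.094, 3.14, 0.0]
ft_force: [0.0, 0.7, 0.7]
grip_width: 0.363
grip_force: 17.9
```

Call:
{"fn": "jog_arm", "kwargs": {
  "moves": [0,0,-0.03,0,0,0,-1,0,0,-0.1,0,0,0,-1,0,0,-0.2,0,0,0,-1,0,0,-0.3,0,0,0,-1,0,0,-0.42,0,0,0,-1,0,0,-0.55,0,0,0,-1,0,0,-0.65,0,0,0,-1,0,0,-0.65,0,0,0,-1]
}}

```text
time: 42.55
position: [0.4137, -0.2462, 0.2337]
tool_rot: [0.094, 3.135, -0.001]
ft_force: [-0.4, -0.4, -1.3]
grip_width: 0.362
grip_force: 17.9
```

```bash
python3 p.py .4417 -.0611 .23 86.7
```

```text
t 42.55 at [ 0.4137 -0.2462  0.2337] yawY 86.56 F [-0.43 -0.39 -1.28] | shift [-0.056   0.6214  0.0122] turn [-0.0007  0.0052 -0.0024] rows 3.0 0.0
```

Call:
{"fn": "jog_arm", "kwargs": {
  "moves": [-0.056,0.622,0,0,0,0,-1,-0.056,0.622,0,0,0,0,-1,-0.056,0.622,0,0,0,0,-1,-0.056,0.622,0,0,0,0,-1,-0.056,0.622,0,0,0,0,-1,-0.056,0.622,0,0,0,0,-1,-0.056,0.622,0,0,0,0,-1,-0.056,0.622,0,0,0,0,-1]
}}

```text
time: 43.55
position: [0.4403, -0.0607, 0.231]
tool_rot: [0.096, 3.14, 0.0]
ft_force: [0.1, -0.5, -1.1]
grip_width: 0.363
grip_force: 17.9
```

```bash
python3 p.py .4417 -.0611 .107 86.7
```

```text
t 43.55 at [ 0.4403 -0.0607  0.231 ] yawY 86.5 F [ 0.06 -0.51 -1.11] | shift [-0.0049 -0.0013  0.4132] turn [ 0.0002  0.0001 -0.0033] rows 2.0 0.0
```

Call:
{"fn": "jog_arm", "kwargs": {
  "moves": [-0.004,-0.001,0.1,0,0,0,-1,-0.004,-0.001,0.2,0,0,0,-1,-0.004,-0.001,0.29,0,0,0,-1,-0.004,-0.001,0.35,0,0,0,-1,-0.004,-0.001,0.39,0,0,0,-1,-0.004,-0.001,0.41,0,0,0,-1,-0.004,-0.001,0.413,0,0,0,-1,-0.004,-0.001,0.413,0,0,0,-1]
}}

```text
time: 44.55
position: [0.442, -0.0604, 0.1076]
tool_rot: [0.094, 3.139, 0.0]
ft_force: [0.2, -0.4, -0.4]
grip_width: 0.365
grip_force: 17.9
```

Call:
{"fn": "jog_arm", "kwargs": {
  "moves": [0,0,0.004,0,0,0,-1,0,0,0.008,0,0,0,-1,0,0,0.012,0,0,0,-1,0,0,0.016,0,0,0,-1,0,0,0.02,0,0,0,-1,0,0,0.02,0,0,0,-1,0,0,0.02,0,0,0,-1,0,0,0.02,0,0,0,-1]
}}

```text
time: 45.55
position: [0.4416, -0.0603, 0.1011]
tool_rot: [0.094, 3.14, 0.0]
ft_force: [-0.4, -0.1, -1.0]
grip_width: 0.361
grip_force: 17.9
```

Call:
{"fn": "jog_arm", "kwargs": {
  "moves": [0,0,0.004,0,0,0,-1,0,0,0.008,0,0,0,-1,0,0,0.012,0,0,0,-1,0,0,0.016,0,0,0,-1,0,0,0.016,0,0,0,-1,0,0,0.016,0,0,0,-1,0,0,0.016,0,0,0,-1,0,0,0.016,0,0,0,-1]
}}

```text
time: 46.55
position: [0.4415, -0.0603, 0.0963]
tool_rot: [0.094, 3.14, 0.0]
ft_force: [-0.4, -0.3, -0.6]
grip_width: 0.359
grip_force: 17.9
```

Call:
{"fn": "jog_arm", "kwargs": {
  "moves": [0,0,0.004,0,0,0,-1,0,0,0.008,0,0,0,-1,0,0,0.012,0,0,0,-1,0,0,0.014,0,0,0,-1,0,0,0.014,0,0,0,-1,0,0,0.014,0,0,0,-1,0,0,0.014,0,0,0,-1,0,0,0.014,0,0,0,-1]
}}

```text
time: 47.55
position: [0.4415, -0.0604, 0.0921]
tool_rot: [0.094, 3.14, 0.0]
ft_force: [-0.2, -0.4, -0.9]
grip_width: 0.363
grip_force: 17.9
```

Call:
{"fn": "jog_arm", "kwargs": {
  "moves": [0,0,0.004,0,0,0,-1,0,0,0.008,0,0,0,-1,0,0,0.012,0,0,0,-1,0,0,0.014,0,0,0,-1,0,0,0.014,0,0,0,-1,0,0,0.014,0,0,0,-1,0,0,0.014,0,0,0,-1,0,0,0.014,0,0,0,-1]
}}

```text
time: 48.55
position: [0.4415, -0.0603, 0.0879]
tool_rot: [0.094, 3.14, 0.0]
ft_force: [0.5, 0.3, -0.4]
grip_width: 0.359
grip_force: 17.9
```

Call:
{"fn": "jog_arm", "kwargs": {
  "moves": [0,0,0.004,0,0,0,-1,0,0,0.008,0,0,0,-1,0,0,0.012,0,0,0,-1,0,0,0.014,0,0,0,-1,0,0,0.014,0,0,0,-1,0,0,0.014,0,0,0,-1,0,0,0.014,0,0,0,-1,0,0,0.014,0,0,0,-1]
}}

```text
time: 49.55
position: [0.4415, -0.0603, 0.0837]
tool_rot: [0.094, 3.14, 0.0]
ft_force: [0.3, -0.8, -0.5]
grip_width: 0.359
grip_force: 17.9
```

Call:
{"fn": "jog_arm", "kwargs": {
  "moves": [0,0,0.004,0,0,0,-1,0,0,0.008,0,0,0,-1,0,0,0.012,0,0,0,-1,0,0,0.016,0,0,0,-1,0,0,0.016,0,0,0,-1,0,0,0.016,0,0,0,-1,0,0,0.016,0,0,0,-1,0,0,0.016,0,0,0,-1]
}}

```text
time: 50.55
position: [0.4416, -0.0603, 0.0789]
tool_rot: [0.094, 3.14, 0.0]
ft_force: [-0.8, 0.5, 1.9]
grip_width: 0.36
grip_force: 17.9
```

Touch at about tcp z 0.081. Release and rise.

Call:
{"fn": "jog_arm", "kwargs": {
  "moves": [0,0,-0.004,0,0,0,-1,0,0,-0.004,0,0,0,-1,0,0,-0.004,0,0,0,-1,0,0,-0.004,0,0,0,-0.2,0,0,-0.004,0,0,0,-0.1,0,0,-0.004,0,0,0,0.1,0,0,-0.004,0,0,0,0.1,0,0,-0.004,0,0,0,0.1]
}}

```text
time: 51.55
position: [0.4415, -0.0603, 0.0801]
tool_rot: [0.094, 3.14, 0.0]
ft_force: [-1.0, 0.1, -0.0]
grip_width: 0.545
grip_force: 0.0
```

Call:
{"fn": "jog_arm", "kwargs": {
  "moves": [0,0,0,0,0,0,0.1,0,0,-0.05,0,0,0,0.1,0,0,-0.15,0,0,0,0.1,0,0,-0.3,0,0,0,0.1,0,0,-0.5,0,0,0,0.1,0,0,-0.5,0,0,0,0.1,0,0,-0.5,0,0,0,0.1,0,0,-0.5,0,0,0,0.1]
}}

```text
time: 52.55
position: [0.4407, -0.0603, 0.229]
tool_rot: [-0.094, -3.138, 0.0]
ft_force: [0.2, 1.2, -0.2]
grip_width: 0.549
grip_force: 0.0
```

Call:
{"fn": "jog_arm", "kwargs": {
  "moves": [-0.3,-0.8,-0.1,0,0,0,0,-0.3,-0.8,-0.1,0,0,0,0,-0.3,-0.8,-0.1,0,0,0,0,-0.3,-0.8,-0.1,0,0,0,0,-0.3,-0.8,-0.1,0,0,0,0,-0.3,-0.8,-0.1,0,0,0,0,-0.3,-0.8,-0.1,0,0,0,0,-0.3,-0.8,-0.1,0,0,0,0]
}}

```text
time: 53.55
position: [0.5172, -0.3035, 0.2601]
tool_rot: [0.09, 3.14, 0.002]
ft_force: [0.3, -0.1, -0.4]
grip_width: 0.499
grip_force: 0.0
```

Run:
```python
from h import *
from p import plan
d=grab('wrist','w8');plan(.5,-.4,.2,86.7);grab('top','t8');grab('side','s8')
```

```text
t 53.6 at [ 0.5172 -0.3038  0.2603] yawY 86.7 F [0.53 1.07 0.69] | shift [ 0.039  -0.3236  0.2004] turn [ 0.0012  0.0007 -0.    ] rows 1.8 0.0
```

View pics/w8.png

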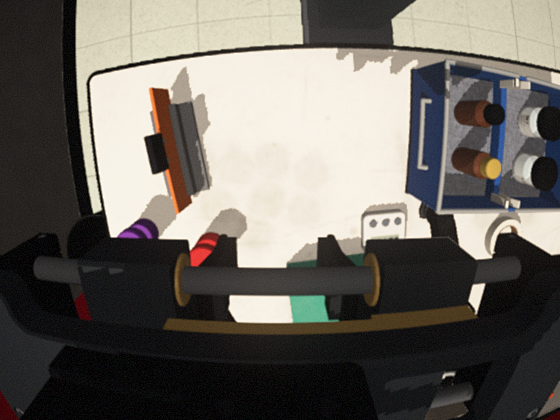

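All four stand upright in their bays. The divider's tab is at about (155,153), with its upper edge running from (151,88) to (178,212).

Run:
```python
from h import *
from p import plan
d=load('w8')
a,b=onz(d,151,89,.056),onz(d,177,211,.056);print(a,b,np.degrees(np.arctan2(*(b-a)[1::-1])),(a+b)/2,np.linalg.norm(b-a))
t=onz(d,154,153,.086);print('tab',t)
plan(t[0],t[1],.2,90+np.degrees(np.arctan2(*(b-a)[1::-1])))
```

```text
[ 0.3995022  -0.44319434  0.056     ] [ 0.54811168 -0.4266123   0.056     ] 6.366805078714112 [ 0.47380694 -0.43490332  0.056     ] 0.14953173795913288
tab [ 0.47293968 -0.43462501  0.086     ]
t 53.7 at [ 0.5172 -0.3044  0.2604] yawY 86.66 F [ 0.21 -0.69 -0.58] | shift [ 0.1222 -0.4422  0.2007] turn [ 0.0007  0.0009 -0.1618] rows 2.4 0.9
```

Call:
{"fn": "jog_arm", "kwargs": {
  "moves": [0.122,-0.442,0.15,0,0,-0.162,0,0.122,-0.442,0.15,0,0,-0.162,0,0.122,-0.442,0.15,0,0,-0.162,0,0.122,-0.442,0.15,0,0,-0.162,0,0.122,-0.442,0.15,0,0,-0.162,0,0.122,-0.442,0.15,0,0,-0.162,0,0.122,-0.442,0.15,0,0,-0.162,0,0.122,-0.442,0.15,0,0,-0.162,0]
}}

```text
time: 54.7
position: [0.4731, -0.4349, 0.2153]
tool_rot: [-0.174, 3.136, 0.0]
ft_force: [0.2, -0.0, 0.0]
grip_width: 0.496
grip_force: 0.0
```

Run:
```python
from h import *
from p import plan
d=grab('wrist','w9');plan(.473,-.4346,.1,96.37);print(proj(d,[.473,-.4346,.086]))
print(ctrl.get_state()['joint_positions'])
```

```text
t 54.75 at [ 0.4729 -0.4351  0.2152] yawY 96.35 F [-0.28 -0.26  0.22] | shift [-2.000e-04  1.600e-03  3.842e-01] turn [ 0.      0.0004 -0.0004] rows 1.8 0.0
(np.float64(277.70212505118303), np.float64(195.3574844053236))
[ 0.09390028  0.38053037  0.79519605  1.50685751 -0.27447872  1.36903374
  2.58984525]
```

View pics/w9.png

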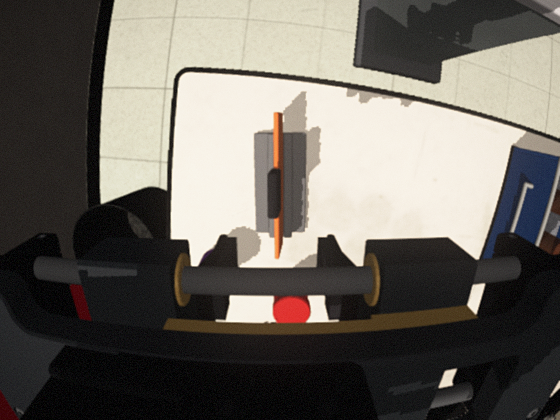

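The tab is at (274,192) and the plate's top edge runs from (278,113) to (279,258). The plate leans slightly to -y in its slot.

Run:
```python
from m import *
from p import plan
d=load('w9');o=blob(d,(255,105,305,262),lambda p:(p[...,0]-p[...,2]>60)&(p[...,0]-p[...,1]>25))
ys,xs=np.where(o[2]);ys+=105;xs+=255
r0,r1=ys.min(),ys.max();print(r0,r1)
e=[onz(d,xs[abs(ys-r)<4].mean(),r+.5*k,.056) for r,k in((r0,0),(r1,2))];print(e,(e[0]+e[1])/2,np.linalg.norm(e[1]-e[0]),'dir',np.degrees(np.arctan2(*(e[1]-e[0])[1::-1])))
b=blob(d,(262,155,290,230),lambda p:p.sum(2)<110);print(b[0],b[1],onz(d,*b[0],.086),onz(d,b[1][0],b[0][1],.086),onz(d,b[1][0]+b[1][2],b[0][1],.086))
for z in (.071-.0187,): plan(.4725,-.4366,z,96.37)
```

```text
112 168
[array([ 0.39715167, -0.44417602,  0.056     ]), array([ 0.45349437, -0.43721484,  0.056     ])] [ 0.42532302 -0.44069543  0.056     ] 0.056771101689661416 dir 7.04323561895227
[278.46666667 199.03333333] (np.int32(277), np.int32(191), np.int32(3), np.int32(18), np.int32(30)) [ 0.4764061  -0.43350573  0.086     ] [ 0.47655624 -0.43485476  0.086     ] [ 0.47624907 -0.43209531  0.086     ]
t 54.75 at [ 0.4729 -0.4351  0.2152] yawY 96.35 F [-0.28 -0.26  0.22] | shift [ 0.0022 -0.0049  0.5431] turn [ 0.      0.0004 -0.0004] rows 2.6 0.0
```

Run:
```python
from h import *
d=load('w9')
a,b=onz(d,278,112.5,.056),onz(d,278.5,259,.056);print(a,b,(a+b)/2,np.linalg.norm(b-a),np.degrees(np.arctan2(*(b-a)[1::-1])))
for r in (168,192,217): print(onz(d,273.5,r,.086))
print(d['pixels'][190,262:292].sum(1))
print(d['pixels'][140,262:292,0]);print(d['pixels'][235,262:292,0])
```

```text
[ 0.39747823 -0.44265152  0.056     ] [ 0.55104319 -0.42484617  0.056     ] [ 0.47426071 -0.43374885  0.056     ] 0.1545937584163417 6.613725117805543
[ 0.44803456 -0.44122707  0.086     ]
[ 0.47026192 -0.43879878  0.086     ]
[ 0.49427019 -0.4361877   0.086     ]
[408 410 408 411 386 281 172 148 171 167 154 148 137 149 128 116 118 113
 136 165 187 189 198 238 239 240 244 227 235 224]
[148 147 141 145 143 136 135 140 148 147 154 204 244 247 248 240 174 105
 103 100  99  79  81  87  81  91  93  95  92  80]
[248 248 248 248 249 249 239 187 145 143 141 150 213 244 247 249 213 132
 102  97 101  99  81  76  81  78  80  78  72 134]
```

Call:
{"fn": "jog_arm", "kwargs": {
  "moves": [0.003,-0.007,0.1,0,0,0,0,0.003,-0.007,0.2,0,0,0,0,0.003,-0.007,0.3,0,0,0,0,0.003,-0.007,0.4,0,0,0,0,0.003,-0.007,0.48,0,0,0,0,0.003,-0.007,0.525,0,0,0,0,0.003,-0.007,0.525,0,0,0,0,0.003,-0.007,0.525,0,0,0,0]
}}

```text
time: 55.75
position: [0.4725, -0.4383, 0.0587]
tool_rot: [-0.173, 3.135, -0.002]
ft_force: [-0.7, 0.3, 0.0]
grip_width: 0.498
grip_force: 0.0
```

Call:
{"fn": "jog_arm", "kwargs": {
  "moves": [0,0,0,0,0,0,-1,0,0,0,0,0,0,-1,0,0,0,0,0,0,-1,0,0,0,0,0,0,-1,0,0,0,0,0,0,-1,0,0,0,0,0,0,-1,0,0,0,0,0,0,-1,0,0,0,0,0,0,-1],
  "newtons": 25
}}

```text
time: 56.75
position: [0.4718, -0.4349, 0.0575]
tool_rot: [0.174, -3.136, -0.009]
ft_force: [-2.4, 5.3, 4.7]
grip_width: 0.118
grip_force: 24.4
```

Call:
{"fn": "jog_arm", "kwargs": {
  "moves": [0,0,-0.02,0,0,0,-1,0,0,-0.06,0,0,0,-1,0,0,-0.12,0,0,0,-1,0,0,-0.2,0,0,0,-1,0,0,-0.32,0,0,0,-1,0,0,-0.45,0,0,0,-1,0,0,-0.55,0,0,0,-1,0,0,-0.55,0,0,0,-1]
}}

```text
time: 57.75
position: [0.4728, -0.441, 0.2276]
tool_rot: [-0.17, 3.13, -0.011]
ft_force: [0.4, 0.3, -1.1]
grip_width: 0.115
grip_force: 25.0
```

```bash
python3 p.py .4755 -.0055 .23 86.6
```

```text
t 57.75 at [ 0.4728 -0.441   0.2276] yawY 96.21 F [ 0.43  0.3  -1.15] | shift [-0.1661  1.4422 -0.0178] turn [-0.0067  0.0064  0.1602] rows 7.0 0.9
```

Call:
{"fn": "jog_arm", "kwargs": {
  "moves": [-0.1,0.85,-0.02,0,0,0.16,-1,-0.1,0.85,-0.02,0,0,0.16,-1,-0.1,0.85,-0.02,0,0,0.16,-1,-0.1,0.85,-0.02,0,0,0.16,-1,-0.1,0.85,-0.02,0,0,0.16,-1,-0.1,0.85,-0.02,0,0,0.16,-1,-0.1,0.85,-0.02,0,0,0.16,-1,-0.1,0.85,-0.02,0,0,0.16,-1]
}}

```text
time: 58.75
position: [0.4734, -0.1828, 0.2284]
tool_rot: [-0.096, -3.14, 0.001]
ft_force: [0.1, 0.2, 0.2]
grip_width: 0.114
grip_force: 25.0
```

```bash
python3 p.py .4755 -.0055 .23 86.6
```

```text
t 58.75 at [ 0.4734 -0.1828  0.2284] yawY 86.51 F [0.14 0.25 0.16] | shift [ 0.0291  0.5903 -0.0057] turn [-0.0007 -0.0002 -0.0015] rows 2.8 0.0
```

Call:
{"fn": "jog_arm", "kwargs": {
  "moves": [0.029,0.59,-0.005,0,0,0,-1,0.029,0.59,-0.005,0,0,0,-1,0.029,0.59,-0.005,0,0,0,-1,0.029,0.59,-0.005,0,0,0,-1,0.029,0.59,-0.005,0,0,0,-1,0.029,0.59,-0.005,0,0,0,-1,0.029,0.59,-0.005,0,0,0,-1,0.029,0.59,-0.005,0,0,0,-1]
}}

```text
time: 59.75
position: [0.4753, -0.0044, 0.2301]
tool_rot: [0.093, 3.14, 0.0]
ft_force: [-0.3, 0.2, -0.7]
grip_width: 0.117
grip_force: 25.0
```

Run:
```python
from h import *
from p import plan
d=grab('wrist','w10');s=grab('side','s10');t=grab('top','t10');plan(.4755,-.0055,.18,86.6)
a=cv2.resize(d['pixels'][:260,200:360],(369,600));b=cv2.resize(s['pixels'][130:270,220:320],(428,600))
cv2.imwrite('pics/c10.png',np.hstack([a,b])[:,:,::-1])
```

```text
t 59.9 at [ 0.4753 -0.0039  0.2301] yawY 86.68 F [ 0.15 -0.21 -0.43] | shift [-0.0011 -0.0053  0.1669] turn [0.0001 0.0001 0.0013] rows 0.8 0.0
```

View pics/c10.png

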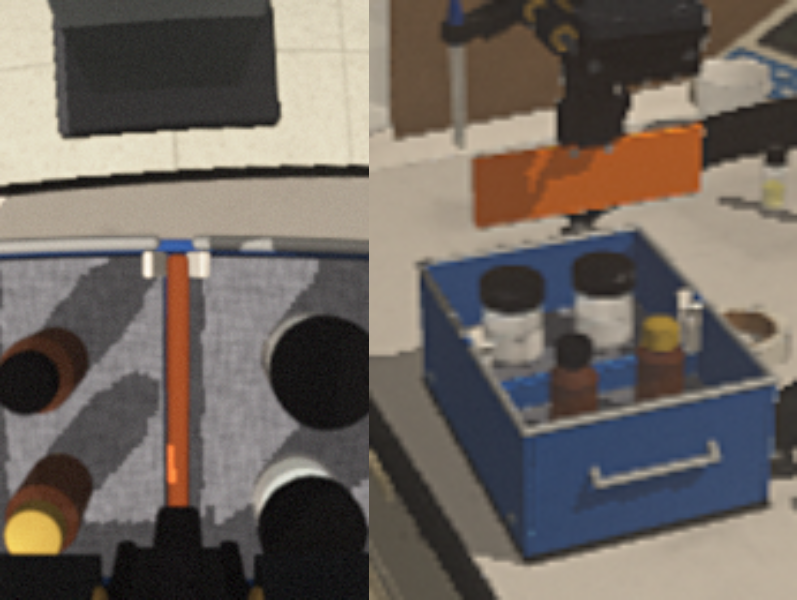

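The plate is centred over the groove: in wrist-image pixels the plate column is about 276.8 and the slot centre about 276.3. Next I'll compute the lengthwise offset.

Run:
```python
from h import *
d=load('w10');s=load('s10');w=load('w2')
tp=d['tp']
print('near end top',onz(d,276.8,110.6,.2286),'bot',onz(d,276.8,110.6,.1806))
def plane(dd,u,v): # vertical plate plane
    o,r=ray(dd,u,v);n=np.array([.058,.998,0]);return o+r*(n@(np.array([.4753,-.004,0])-o))/(n@r)
P=[plane(s,*q) for q in ((244.3,166.9),(298.3,159.2),(245,182.7),(297.3,174.3))]
for p in P: print('side',p.round(4))
print('mid x',np.mean([p[0] for p in P]),'tcp',tp)
for v in (103.5,110): print('rim near',onz(d,276,v,.1))
print('slot y', onz(d,276.3,115,.1), 'plate at row',onz(d,276.8,140,.2286),onz(d,276.8,200,.2286))
I=d['pixels'].astype(int)
for v in range(98,120,1): print(v,I[v,274:279].mean(0).round().tolist(),I[v,250:258].mean(0).round().tolist(),I[v,296:304].mean(0).round().tolist())
# far rim, from w2
J=w['pixels'].astype(int)
for v in list(range(48,66,1))+list(range(222,238)): print(v,J[v,200:215].mean(0).round().tolist(),J[v,335:345].mean(0).round().tolist())
```

```text
near end top [ 0.40015919 -0.00055697  0.2286    ] bot [ 0.3993619  -0.00045697  0.1806    ]
side [4.014e-01 3.000e-04 2.265e-01]
side [ 0.5575 -0.0088  0.2254]
side [4.018e-01 3.000e-04 1.799e-01]
side [ 0.5564 -0.0087  0.1793]
mid x 0.4792629834263133 tcp [ 0.47527907 -0.00438958  0.23006508]
rim near [ 0.39161232 -0.00061986  0.1       ]
rim near [ 0.39744331 -0.00096464  0.1       ]
slot y [ 0.40194123 -0.00096421  0.1       ] plate at row [ 0.41492684 -0.00142747  0.2286    ] [ 0.44595972 -0.0032561   0.2286    ]
98 [174.0, 162.0, 146.0] [175.0, 163.0, 146.0] [176.0, 163.0, 147.0]
99 [177.0, 164.0, 147.0] [174.0, 163.0, 146.0] [174.0, 161.0, 145.0]
100 [177.0, 165.0, 148.0] [171.0, 159.0, 143.0] [176.0, 163.0, 147.0]
101 [179.0, 164.0, 148.0] [159.0, 149.0, 133.0] [164.0, 152.0, 136.0]
102 [173.0, 160.0, 143.0] [129.0, 121.0, 114.0] [115.0, 110.0, 100.0]
103 [131.0, 126.0, 135.0] [159.0, 154.0, 146.0] [106.0, 102.0, 96.0]
104 [69.0, 91.0, 144.0] [191.0, 184.0, 174.0] [115.0, 112.0, 105.0]
105 [56.0, 93.0, 160.0] [197.0, 190.0, 179.0] [111.0, 106.0, 100.0]
106 [62.0, 101.0, 171.0
[... 1663 characters left out ...]
36.0, 60.0] [30.0, 39.0, 61.0]
223 [25.0, 37.0, 60.0] [33.0, 42.0, 63.0]
224 [25.0, 37.0, 60.0] [30.0, 40.0, 62.0]
225 [24.0, 36.0, 60.0] [29.0, 39.0, 62.0]
226 [29.0, 40.0, 65.0] [33.0, 44.0, 69.0]
227 [57.0, 63.0, 78.0] [54.0, 62.0, 83.0]
228 [100.0, 96.0, 92.0] [93.0, 90.0, 89.0]
229 [143.0, 138.0, 128.0] [129.0, 124.0, 114.0]
230 [178.0, 172.0, 163.0] [165.0, 159.0, 149.0]
231 [199.0, 193.0, 182.0] [188.0, 182.0, 171.0]
232 [194.0, 187.0, 176.0] [193.0, 187.0, 176.0]
233 [150.0, 144.0, 134.0] [173.0, 166.0, 155.0]
234 [62.0, 59.0, 55.0] [131.0, 123.0, 111.0]
235 [21.0, 18.0, 18.0] [120.0, 111.0, 98.0]
236 [25.0, 24.0, 23.0] [111.0, 103.0, 90.0]
237 [28.0, 27.0, 26.0] [119.0, 109.0, 95.0]
```

```bash
python3 - <<'E'
from h import *
w=load('w2');d=load('w10');s=load('s10')
for u in (207,340):
    a=[onz(w,u,v,.1) for v in (48.8,54.8,227.8,234)]; print(u,[x[0].round(4) for x in a],'mid',(a[0]+a[3])[:2]/2,(a[1]+a[2])[:2]/2)
for u in (254,300): print([onz(d,u,v,.1)[:2].round(4) for v in (101.7,108.4)])
print(d['tp']+0, 'camera',ray(d,276,110))
E
python3 p.py .4733 -.0050 .18 86.6
```

```text
207 [np.float64(0.3867), np.float64(0.3923), np.float64(0.5535), np.float64(0.5599)] mid [ 0.47327957 -0.05990536] [ 0.47292908 -0.05963652]
340 [np.float64(0.3938), np.float64(0.3994), np.float64(0.5609), np.float64(0.5673)] mid [0.48053128 0.06354688] [0.48015443 0.06334412]
[array([ 0.3887, -0.02  ]), array([ 0.3947, -0.0203])]
[array([0.3911, 0.0207]), array([0.3971, 0.0204])]
[ 0.47527907 -0.00438958  0.23006508] camera (array([ 0.40287305, -0.00089734,  0.39198334]), array([-1.85928430e-02, -2.30442476e-04, -9.99827112e-01]))
t 59.9 at [ 0.4753 -0.0039  0.2301] yawY 86.68 F [ 0.15 -0.21 -0.43] | shift [ 0.0063 -0.0041  0.1669] turn [0.0001 0.0001 0.0013] rows 0.8 0.0
```

Call:
{"fn": "jog_arm", "kwargs": {
  "moves": [0.007,-0.002,0.05,0,0,0,-1,0.007,-0.002,0.1,0,0,0,-1,0.007,-0.002,0.15,0,0,0,-1,0.007,-0.002,0.2,0,0,0,-1,0.007,-0.002,0.24,0,0,0,-1,0.007,-0.002,0.25,0,0,0,-1,0.007,-0.002,0.25,0,0,0,-1,0.007,-0.002,0.25,0,0,0,-1]
}}

```text
time: 60.9
position: [0.4736, -0.0041, 0.1556]
tool_rot: [0.09, 3.139, 0.0]
ft_force: [-1.1, -0.0, -1.2]
grip_width: 0.118
grip_force: 25.0
```

Run:
```python
from h import *
from p import plan
d=grab('wrist','w11');s=grab('side','s11');plan(.4733,-.0045,.14,86.6)
a=cv2.resize(d['pixels'][60:260,230:330],(300,600));b=cv2.resize(s['pixels'][155:265,220:310],(491,600))
cv2.imwrite('pics/c11.png',np.hstack([a,b])[:,:,::-1])
```

```text
t 61.0 at [ 0.4735 -0.0041  0.1556] yawY 86.7 F [-0.07  0.62 -0.48] | shift [ 0.0008 -0.0013  0.052 ] turn [0.0004 0.001  0.0017] rows 0.2 0.0
```

View pics/c11.png

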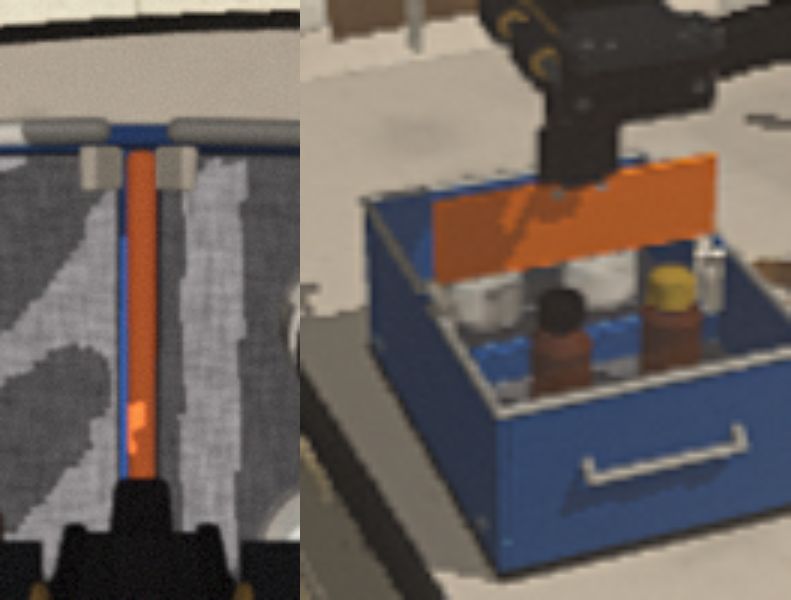

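In the crop the plate centre is at about column 142 and the slot centre at about 139.5, so I'll shift 0.7 mm toward -y and lower it into the flare.

Call:
{"fn": "jog_arm", "kwargs": {
  "moves": [0,-0.0024,0,0,0,0,-1,0,-0.0024,0.01,0,0,0,-1,0,-0.0024,0.02,0,0,0,-1,0,-0.0024,0.03,0,0,0,-1,0,-0.0024,0.04,0,0,0,-1,0,-0.0024,0.05,0,0,0,-1,0,-0.0024,0.05,0,0,0,-1,0,-0.0024,0.05,0,0,0,-1]
}}

```text
time: 62.0
position: [0.4731, -0.0049, 0.1401]
tool_rot: [0.091, 3.14, 0.0]
ft_force: [-0.5, -0.6, -1.2]
grip_width: 0.11
grip_force: 25.0
```

Call:
{"fn": "jog_arm", "kwargs": {
  "moves": [0,0,0.01,0,0,0,-1,0,0,0.02,0,0,0,-1,0,0,0.03,0,0,0,-1,0,0,0.03,0,0,0,-1,0,0,0.03,0,0,0,-1,0,0,0.03,0,0,0,-1,0,0,0.03,0,0,0,-1,0,0,0.03,0,0,0,-1]
}}

```text
time: 63.0
position: [0.4731, -0.0049, 0.1311]
tool_rot: [0.09, 3.14, 0.0]
ft_force: [0.1, 0.0, -1.0]
grip_width: 0.114
grip_force: 25.0
```

No contact so far, so I'll continue.

Call:
{"fn": "jog_arm", "kwargs": {
  "moves": [0,0,0.01,0,0,0,-1,0,0,0.02,0,0,0,-1,0,0,0.03,0,0,0,-1,0,0,0.035,0,0,0,-1,0,0,0.035,0,0,0,-1,0,0,0.035,0,0,0,-1,0,0,0.035,0,0,0,-1,0,0,0.035,0,0,0,-1]
}}

```text
time: 64.0
position: [0.4732, -0.0049, 0.1207]
tool_rot: [0.09, 3.14, 0.0]
ft_force: [-0.3, 0.5, -1.3]
grip_width: 0.106
grip_force: 25.0
```

```bash
python3 p.py .4733 -.005 .112 86.6
```

```text
t 64.0 at [ 0.4732 -0.0049  0.1207] yawY 86.7 F [-0.31  0.49 -1.31] | shift [-0.0005 -0.0004  0.0288] turn [0.0001 0.0002 0.0017] rows 0.1 0.0
```

Call:
{"fn": "jog_arm", "kwargs": {
  "moves": [0,0,0.005,0,0,0,-1,0,0,0.01,0,0,0,-1,0,0,0.015,0,0,0,-1,0,0,0.02,0,0,0,-1,0,0,0.025,0,0,0,-1,0,0,0.025,0,0,0,-1,0,0,0.025,0,0,0,-1,0,0,0.025,0,0,0,-1]
}}

```text
time: 65.0
position: [0.4732, -0.0049, 0.1131]
tool_rot: [0.09, 3.14, 0.0]
ft_force: [0.6, 0.3, -1.2]
grip_width: 0.111
grip_force: 25.0
```

Call:
{"fn": "jog_arm", "kwargs": {
  "moves": [0,0,0.004,0,0,0,-1,0,0,0.008,0,0,0,-1,0,0,0.008,0,0,0,-1,0,0,0.008,0,0,0,-1,0,0,0.008,0,0,0,-1,0,0,0.008,0,0,0,-1,0,0,0.008,0,0,0,-1,0,0,0.008,0,0,0,-1]
}}

```text
time: 66.0
position: [0.4732, -0.0049, 0.1113]
tool_rot: [0.09, 3.14, 0.001]
ft_force: [-2.8, -0.3, 5.3]
grip_width: 0.112
grip_force: 25.0
```

Contact at the expected seat height (tcp 0.1113 against 0.1115 expected). Release, rise and check.

Call:
{"fn": "jog_arm", "kwargs": {
  "moves": [0,0,0,0,0,0,-0.6,0,0,0,0,0,0,-0.4,0,0,0,0,0,0,-0.3,0,0,0,0,0,0,-0.3,0,0,0,0,0,0,-0.3,0,0,-0.05,0,0,0,-0.3,0,0,-0.15,0,0,0,-0.3,0,0,-0.3,0,0,0,-0.3]
}}

```text
time: 67.0
position: [0.4724, -0.0051, 0.2017]
tool_rot: [-0.091, -3.139, 0.001]
ft_force: [0.2, -0.3, 0.4]
grip_width: 0.35
grip_force: 0.0
```

Call:
{"fn": "jog_arm", "kwargs": {
  "moves": [-0.1,0.3,-0.2,0,0,0,0,-0.1,0.9,-0.2,0,0,0,0,-0.1,0.9,-0.2,0,0,0,0,-0.1,0.9,-0.2,0,0,0,0,-0.1,0.9,-0.2,0,0,0,0,-0.1,0.9,-0.2,0,0,0,0,-0.1,0.9,-0.2,0,0,0,0,-0.1,0.9,-0.2,0,0,0,0]
}}

```text
time: 68.0
position: [0.519, 0.2611, 0.2611]
tool_rot: [0.095, 3.14, -0.0]
ft_force: [-0.4, -0.1, -0.1]
grip_width: 0.503
grip_force: 0.0
```

Run:
```python
from h import *
t=grab('top','t12');s=grab('side','s12')
a=cv2.resize(t['pixels'][190:280,225:335],(400,327));b=cv2.resize(s['pixels'][155:265,220:320],(400,440))
c=np.zeros((440,800,3),np.uint8);c[:327,:400]=a;c[:,400:]=b
cv2.imwrite('pics/c12.png',c[:,:,::-1])
M=np.array([.4757,-.0055]);ex=np.array([.998,-.058])
for x in (-.078,.078):
  for z in (.062,.110): print(x,z,[round(v,1) for v in proj(s,[*(M+x*ex),z])])
print('tab top',proj(s,[*M,.14]),'in crop',[(np.array(proj(s,[*M,.14]))-[220,155])*4+[400,0]])
```

```text
-0.078 0.062 [np.float64(245.1), np.float64(220.2)]
-0.078 0.11 [np.float64(244.6), np.float64(205.6)]
0.078 0.062 [np.float64(295.1), np.float64(210.3)]
0.078 0.11 [np.float64(295.7), np.float64(196.2)]
tab top (np.float64(270.81485998946414), np.float64(191.48939164567258)) in crop [array([603.25943996, 145.95756658])]
```

View pics/c12.png

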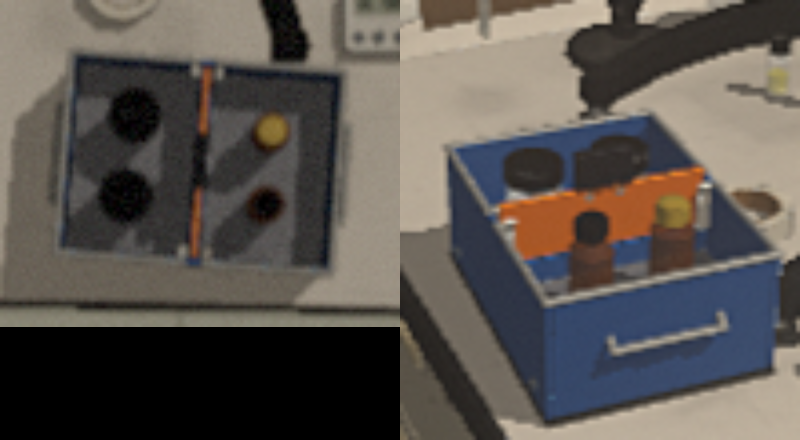

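The top crop shows the divider in line with both grooves. In the side crop its top corners are at (503,205) and (703,170) against the predicted (498,202) and (703,165), so it is home. All four samples are upright, so I'm handing in.

```bash
python3 -c "
from bench import ctrl
print(ctrl.close_job())"
```

```text
the job is handed in; nothing more can be done
None
```

The job is handed in. Two jars stand in the left bay and two bottles in the right bay; I found no third jar. The divider looked fully home in its grooves in the last pictures, and I moved nothing else. The first bottle met the foam higher than expected and was pressed in by roughly 8 mm (under the 12 mm limit) before I eased it off; the hand-in call returned no verdict.

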